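# Switch off one drying plate and take its shaker off

### The arm

A 6-joint arm with a two-finger parallel gripper is mounted at the origin on a cart in front of the work surface, level with it; the furniture and walls round the work are solid. World frame = base frame: x ahead of the robot, y to its left, z up, the work surface at z = 0. Lengths are in m, angles in rad, forces in N, time in s.
With the tool pointing down it reaches from about 0.275 to 0.75 m from the base axis. Payload 10.2 kg.
Tool frame: the origin (TCP) lies on the centre line of the jaws, within the pads' length; the fingertips stand ctrl.tips_ahead ahead of it and the grasp point (between the pads) lies 5 mm behind it (ctrl.tips_ahead is the distance from the TCP to the fingertips, in m); z points along the fingers, x is the direction in which the jaws open and shut, and the axes are right-handed (so a half turn about z gives the same grasp; the last joint's range is limited). The gripper opens to 85 mm and grips with 20 to 120 N. Pads are 22 mm wide; open, the fingers measure 114 mm over their backs; the gripper's body (76 mm by 85 mm) begins 54 mm behind the grasp point. The pads swing forward as they close: fully open they stand 13 mm farther back than shut.
Start: joints at [0.885, 0.313, 1.498, -0, 1.331, -0.223], TCP at [0.234, 0.47, 0.206] pointing down, gripper open.
Joint ranges: [-2.94, 2.94], [-0.97, 2.17], [0.19, 2.56], [-1.23, 4.37], [0.02, 3.11], [-2.88, 2.88]. Speed limits (rad/s): [2.39, 2.39, 3.01, 3.14, 3.14, 3.14].

### API

Orientations are given as [roll, pitch, yaw] about the fixed x, y, z axes, in that order (R = Rz(yaw) Ry(pitch) Rx(roll)).
In Python, from plant import status, vision, workorder, ctrl gives the robot as it stands.
- The arm moves only by the tool apply_moves, never from a script. Its argument "commands" is a list of rows, each an object with "claw": the closure, from 0 (fully open) to 1 (shut); "dp": the shift along the world's x, y, z in mm, a list of three; "rot": the turn, a rotation vector about the world's x, y, z in degrees, a list of three. A call has 1 to 20 rows; each row is the pose to reach, as a shift and turn from the pose commanded when the call began; what a row does not reach only later rows make up. A row lasts 1/8 s, in which the tool goes at most 62.5 mm and 10.7 degrees, less where a joint would pass 70% of its speed; a pose out of reach is approached as far as the arm can. A call with a gripper value outside its range is refused whole. The fingers move at their own pace and stop on an object; the grip force is fixed at half the most. Time passes only in rows, so rows that repeat a pose let the fingers close. It gives the time, the measured TCP pose, the force and the opening at its end, in the units of the state.
- status.observe(): the state, without advancing time (a new reading comes with each control period).
- vision.read_camera(name): name is "scene" or "top" or "wrist"; returns a dict with "color" (384x512x3 uint8, red, green, blue), "fx", "fy", "cx", "cy" (pixels), "cam_to_world" (4x4, takes a point from camera to world coordinates). Camera axes: x right, y up, looking along -z (the intrinsics and any distortion apply to the point x, -y, -z); pixel columns grow to the right and rows downward; lengths in m; the calibration is good to about 2 mm. A picture is of the moment at which its call begins. There is no depth.
- workorder.finish_job(): hands the job in, once; it reports no verdict.
The state is a dict: "clock": time; "joint_positions": joint angles; "dq": joint speeds; "joint_efforts": joint torques, N m; "tool_pos": TCP position; "tool_rot": TCP orientation; "contact_force": force on the tool from outside, world axes, zero at the start; "moment": the same for the moment, N m; "gripper_width": opening from 0.0 (shut) to 1.0 (fully open).
Only numpy, scipy, OpenCV 4.12 (cv2) and the standard library are available. Lean on these libraries where they do the work, as an engineer would, in place of code of your own. Each camera call takes 0.05 s, during which the arm holds its last target.

### The job

The small glass shaker has dried long enough: under the roof of the switch unit, flip the handle that feeds the plate the shaker stands on over to its other side, off (left handle for left plate, right handle for right plate, as seen from the robot). Only then lift the shaker off and stand it upright on the round cork mat, wholly within the mat's edge. Leave the other plate switched on, and do not disturb the clip-top jar on it or the tin, the lemon and the yellow-capped jar standing about.

Things in the scene. Friction and masses are not known exactly. Their poses are not given: they have to be found in the camera images.
- switch_unit: Fixed grey unit, 240 mm wide (y), 105 deep (x -45 to +60), 159 high. Origin: underside, below and midway between the handle hinges; x points away from the robot, y left. Box top z 45 mm; back wall x 52 to 60; roof x -22 to +60, underside z 153, full width. Open at front and ends. A vertical tool is blocked by the roof; lean it 35 to 50 degrees, tip forward (+x) and down.
- lever_left (a joint): Left handle of the switch unit (its +y side), feeds the left plate. Hinge along the unit's x: +0.5 rad = on (leans left, +y), 0 upright, -0.5 = off (leans right, -y). Past upright it drops by itself to the nearer end stop and stays. Under 4 N sideways at the grip flips it. Both start on.
- lever_right (a joint): Right handle of the switch unit (its -y side), which feeds the right plate; same values and behaviour as the left one.
- lever_left_handle (a point): Centre of the left handle's black grip, on the moving handle, 50 mm from its hinge. The grip is 16 mm (unit's x) by 12 mm (sideways) by 38 mm long, its tip 70 mm from the hinge, on an 8 mm steel stem.
- lever_right_handle (a point): The same point of the right handle.
- lever_left_hinge (a point): Hinge point of the left handle, on the box top (unit's x = 0, y = +55 mm, z = 45 mm), fixed; axes as the switch unit's.
- lever_right_hinge (a point): Hinge point of the right handle, unit's x = 0, y = -55 mm, z = 45 mm, fixed.
- plate_left (a point): Top centre of the left drying plate: dark steel disc, diameter 112 mm, 34 mm above the worktop, on a fixed low metal housing 135 mm (x) by 260 mm (y); x of the housing points away from the robot, y to its left. The two plates are 140 mm apart.
- plate_right (a point): Top centre of the right drying plate, same disc.
- shaker_center (a point): Small glass shaker with grey domed cap, white inside, loose, 90 mm high, centre half-way up (45 mm above its foot). Body 44 mm across up to 66 mm height, cap 34 mm across. About 100 g. Stands upright on one of the plates; its z axis points up.
- clip_jar: Glass jar with clip-top lid and copper-coloured wire, loose, 111 mm deep by 102 mm wide by 113 mm high, about 0.9 kg. Origin at its underside centre. Stands on the other plate and must stay there.
- mat_top (a point): Centre of the top of a round cork mat, diameter 110 mm, 8 mm thick, fixed to the worktop.
- tin: Loose printed tin, bystander, 57 mm diameter, 72 mm high, origin at its underside centre.
- yellow_jar: Loose jar with yellow cap, bystander, 42 mm across, 96 mm high, origin at its underside centre.
- lemon: Loose lemon, bystander, 72 by 55 by 56 mm, origin at its underside centre.
Not all that is in view belongs to the job. What is shaped like the clip_jar but black or blue is not meant.

How it is judged:
On the way, in this order (a step that is already met when the one before it is completed fails the run):
1. the handle of the shaker's plate is off and the other one still on, while the shaker still stands on its plate and the jar on the other (((value of joint lever_left below -0.42 rad and value of joint lever_right above 0.42 rad and horizontal distance between shaker_center and plate_left below 0.045 m and horizontal distance between clip_jar and plate_right below 0.045 m and height (world z) of shaker_center below 0.09 m) or (value of joint lever_right below -0.42 rad and value of joint lever_left above 0.42 rad and horizontal distance between shaker_center and plate_right below 0.045 m and horizontal distance between clip_jar and plate_left below 0.045 m and height (world z) of shaker_center below 0.09 m))), for 0.2 s.
2. the shaker stands upright on the mat (horizontal distance between shaker_center and mat_top below 0.035 m and z of shaker_center in the frame of mat_top below 0.05 m and angle between shaker_center's own z axis and vertical below 0.15 rad), for 0.2 s.
At the end, for the whole second after the job is handed in: Handle of the shaker's former plate at its off stop (under -0.42 rad), the other at on (over 0.42); the jar upright on the plate still on (within 45 mm of its centre); the shaker upright (within 0.15 rad) and still on the mat, within 35 mm of its centre (all of step 2 and ((value of joint lever_left below -0.42 rad and value of joint lever_right above 0.42 rad and horizontal distance between clip_jar and plate_right below 0.045 m) or (value of joint lever_right below -0.42 rad and value of joint lever_left above 0.42 rad and horizontal distance between clip_jar and plate_left below 0.045 m)) and angle between clip_jar's own z axis and vertical below 0.1 rad and z of shaker_center in the frame of mat_top above 0.04 m and linear speed of shaker below 0.02 m/s); the robot touches nothing.
It fails at once if the shaker is lifted while both plates are on (value of joint each of lever_left, lever_right above 0 rad and height (world z) of shaker_center above 0.095 m).
It fails at once if the jar's plate is switched off ((value of joint lever_left below -0.2 rad and horizontal distance between clip_jar and plate_left below 0.06 m) or (value of joint lever_right below -0.2 rad and horizontal distance between clip_jar and plate_right below 0.06 m)).
It fails at once if the shaker is tipped over (more than 0.8 rad) (angle between shaker_center's own z axis and vertical above 0.8 rad).
It fails at once if the clip-top jar is moved more than 25 mm (distance of clip_jar from where it was at the start of the episode above 0.025 m).
It fails at once if the tin, the lemon or the yellow-capped jar is moved more than 30 mm (distance of any of tin, yellow_jar, lemon from where it was at the start of the episode above 0.03 m).
It also fails if it takes over 56 s, if anything falls off the work surface, if the arm or the gripper's body presses on something with over 40 N, if the wrist force passes 120 N, or if a joint passes its speed limit or range.

## Working session

There is one attempt and no reset: what is moved stays moved. The work goes in short steps, Python scripts to look and compute and a tool call to move; the robot and the scene stay as the last step left them, time stands still between calls to the robot, and variables do not carry over. Pictures are saved under pics/ and viewed, and the job is handed in when it is done.

Besides the shell and the picture viewer there is one more tool, called as name(argument=value, ...) on one line, values as JSON. apply_moves: Moves the arm, as the interface text tells. Its arguments: {"type":"object","properties":{"commands":{"type":"array"}},"required":["commands"]}

```bash
ls; mkdir -p pics; python3 - <<'E'
from plant import status, vision, workorder, ctrl
import cv2,numpy as np,pickle
print(status.observe()); print(ctrl.tips_ahead)
D={}
for n in ["scene","top","wrist"]:
    d=vision.read_camera(n); D[n]=d
    cv2.imwrite(f"pics/{n}0.png",d["color"][:,:,::-1])
    print(n,{k:np.round(v,4).tolist() if k!="color" else 0 for k,v in d.items()})
pickle.dump(D,open("cams0.pkl","wb"))
E
```

```text
pics
{'clock': 0.0, 'joint_positions': array([ 8.84600457e-01,  3.13449985e-01,  1.49847723e+00,  5.96231059e-06,
        1.33098768e+00, -2.23379447e-01]), 'dq': array([ 0.00024944,  0.00041195, -0.00104045, -0.0002738 ,  0.00019095,
       -0.00082568]), 'joint_efforts': array([ 8.77062648e-04, -4.12247729e+01, -2.59762573e+01,  1.16925477e-06,
        3.91535505e-03,  3.70387079e-05]), 'tool_pos': array([0.23420111, 0.46953081, 0.20591999]), 'tool_rot': array([-3.14129410e+00,  1.28810329e-03,  1.10797868e+00]), 'contact_force': array([-0.60077984,  0.2823629 , -0.24137175]), 'moment': array([-0.01231802, -0.03360032,  0.01480598]), 'gripper_width': 0.9992513808294495}
0.014
scene {'color': 0, 'fx': 398.074, 'fy': 398.074, 'cx': 253.8801, 'cy': 192.7715, 'cam_to_world': [[0.7297, 0.3292, -0.5992, -0.4286], [-0.6837, 0.3594, -0.6351, -0.8245], [0.0063, 0.8732, 0.4873, 0.8214], [0.0, 0.0, 0.0, 1.0]]}
top {'color': 0, 'fx': 409.7293, 'fy': 409.7293, 'cx': 255.2617, 'cy': 189.3422, 'cam_to_world': [[-0.0154, 0.9984, -0.0549, 0.3905], [-0.9999, -0.015, 0.0071, 0.1571], [0.0063, 0.055, 0.9985, 1.6134], [0.0, 0.0, 0.0, 1.0]]}
wrist {'color': 0, 'fx': 308.4693, 'fy': 308.4693, 'cx': 251.2333, 'cy': 191.419, 'cam_to_world': [[0.4458, -0.8609, -0.2452, 0.1718], [0.8951, 0.4283, 0.1235, 0.5013], [-0.0013, -0.2745, 0.9616, 0.3731], [0.0, 0.0, 0.0, 1.0]]}
```

View pics/scene0.png

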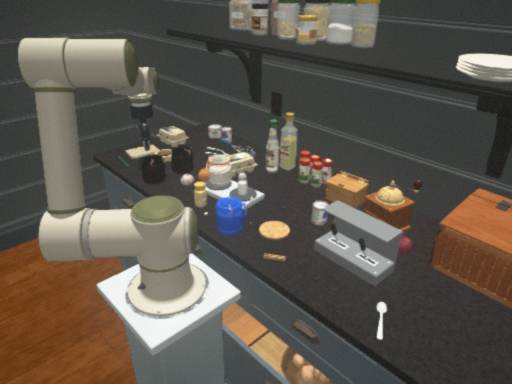

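View pics/top0.png

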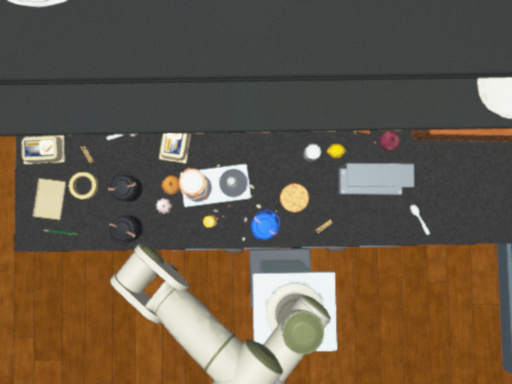

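View pics/wrist0.png

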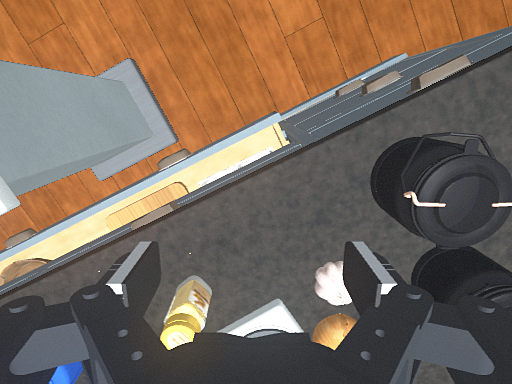

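```bash
cat > h.py <<'E'
import pickle,numpy as np,cv2
D=pickle.load(open("cams0.pkl","rb"))
def proj(c,p):
    d=D[c] if isinstance(c,str) else c; T=np.array(d["cam_to_world"]); q=T[:3,:3].T@(np.array(p,float)-T[:3,3])
    return np.array([d["cx"]+d["fx"]*q[0]/-q[2], d["cy"]-d["fy"]*q[1]/-q[2]])
def ray(c,u,v):
    d=D[c] if isinstance(c,str) else c; T=np.array(d["cam_to_world"])
    return T[:3,3],T[:3,:3]@np.array([(u-d["cx"])/d["fx"],-(v-d["cy"])/d["fy"],-1])
def at(c,u,v,z):
    o,r=ray(c,u,v); return o+r*(z-o[2])/r[2]
def crop(c,x0,y0,x1,y1,s,name):
    d=D[c] if isinstance(c,str) else c
    i=cv2.resize(d["color"][y0:y1,x0:x1,::-1],None,fx=s,fy=s,interpolation=cv2.INTER_CUBIC)
    for x in range((x0//10+1)*10,x1,10): cv2.putText(i,str(x),((x-x0)*s,8),0,.3,(0,255,255)); i[10:16,(x-x0)*s]=(0,255,255)
    for y in range((y0//10+1)*10,y1,10): cv2.putText(i,str(y),(0,(y-y0)*s),0,.3,(0,255,255)); i[(y-y0)*s,20:28]=(0,255,255)
    cv2.imwrite("pics/"+name,i)
E
python3 -c "
from h import *
crop('scene',180,140,270,240,6,'s1.png')
crop('scene',300,190,410,290,7,'s2.png')
crop('top',155,150,315,250,5,'t1.png')
crop('top',295,130,435,240,5,'t2.png')
"
```

```text
(no output)
```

View pics/s1.png

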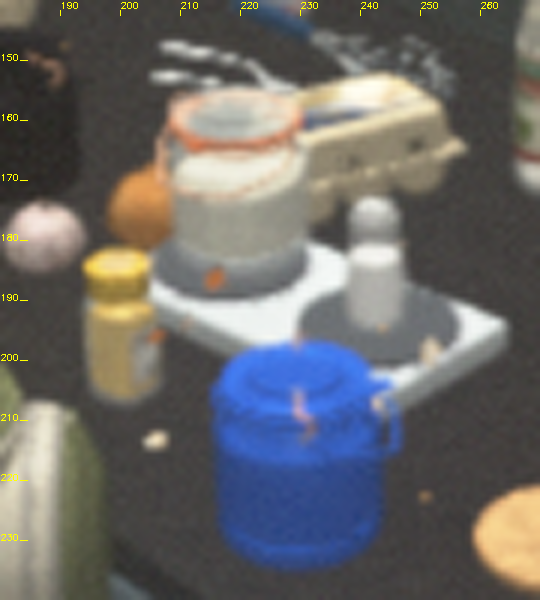

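View pics/s2.png

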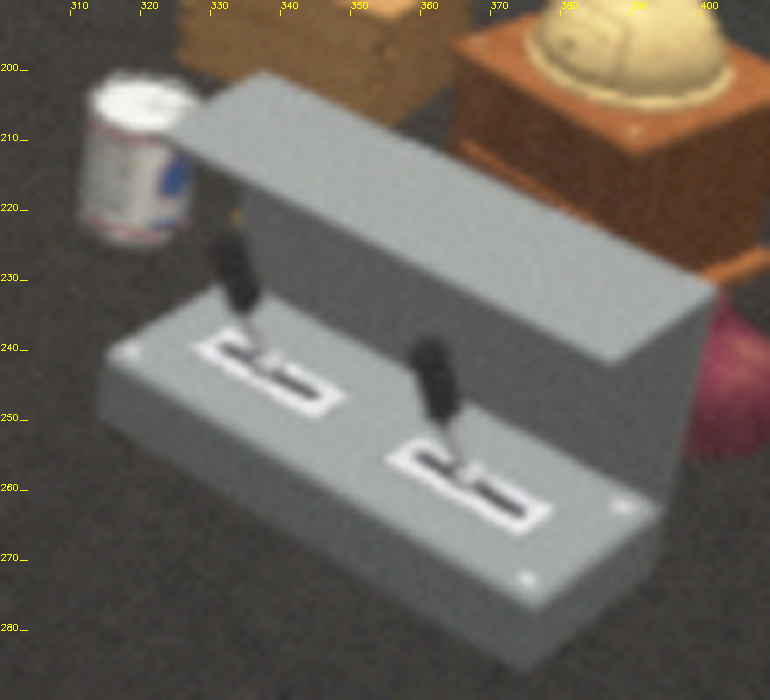

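View pics/t1.png

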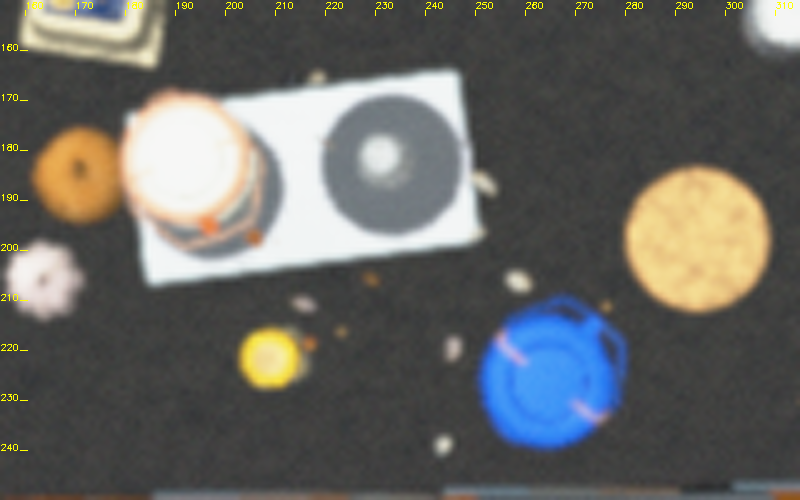

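View pics/t2.png

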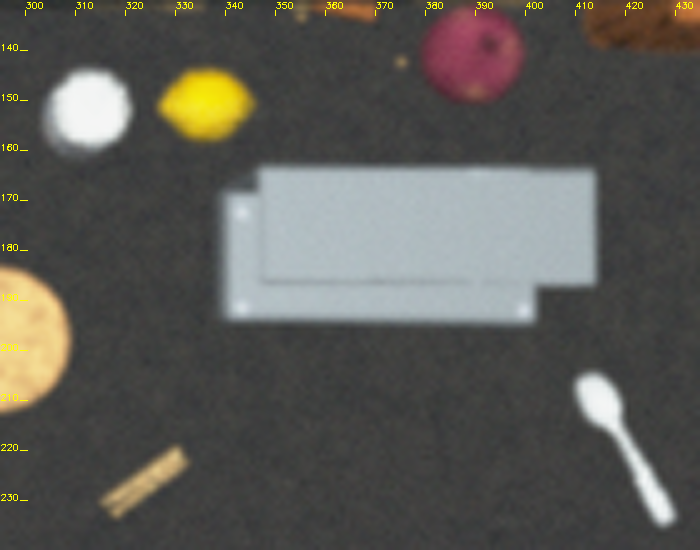

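```bash
cat > fit.py <<'E'
from h import *
from scipy.optimize import least_squares
obs=[('scene',(-22,120,159),(323.6,208.6)),('scene',(60,120,159),(337.4,200)),('scene',(-22,-120,159),(387.4,241.9)),('scene',(60,-120,159),(402.6,231.1)),
('scene',(-45,120,45),(315,240.7)),('scene',(-45,-120,45),(376.4,276.9)),('scene',(60,-120,45),(394.6,263.1)),
('top',(-22,120,159),(346.5,187)),('top',(-22,-120,159),(413,187)),('top',(60,120,159),(346.5,163.7)),('top',(60,-120,159),(413.2,164)),('top',(-45,-120,45),(401.2,194.7))]
def W(p,l):
    c,s=np.cos(p[2]),np.sin(p[2]); l=np.array(l)/1000
    return np.array([p[0]+c*l[0]-s*l[1],p[1]+s*l[0]+c*l[1],l[2]])
f=lambda p:np.concatenate([proj(c,W(p,l))-np.array(o) for c,l,o in obs])
r=least_squares(f,[.4,-.15,0],loss='soft_l1')
print(r.x,np.round(f(r.x).reshape(-1,2),1).tolist())
P=r.x
for n,y in(('L',55),('R',-55)):
    print(n,'hinge',W(P,(0,y,45)))
    for a in(.5,-.5): 
        g=W(P,(0,y-0+50*np.sin(a),45+50*np.cos(a))); print(a,g,proj('scene',g))
E
python3 fit.py
python3 - <<'E'
from h import *
# mat, plates, housing, shaker
print('mat top',at('top',293.3,197.3,.008), 'scene',at('scene',274.5,229.7,.008))
print('plateR top',at('top',231.5,183,.034)); print('plateR scene',at('scene',242.8,191,.034))
print('plateL scene',at('scene',218,181,.034))
o1,r1=ray('top',229.5,181); o2,r2=ray('scene',241.5,175.5)
print('shaker cap top',at('top',229.3,181,.088),'body base scene')
for n,a in dict(tin=(('top',313,152),.072),lem=(('top',335.5,150.5),.03),yel=(('top',208,221.5),.096),blue=(('top',264,225),.11)).items(): print(n,at(*a[0],a[1]))
E
```

```text
[ 0.49455595 -0.30040883 -0.02625594] [[-2.5, -0.5], [-0.3, -0.4], [-0.2, -0.2], [0.1, -0.4], [-1.5, -0.8], [-0.2, -0.3], [1.1, -1.7], [0.4, -0.5], [1.2, 0.2], [0.4, -0.1], [0.7, 0.4], [1.3, 0.3]]
L hinge [ 0.49599986 -0.24542779  0.045     ]
0.5 [ 0.49662918 -0.22146477  0.08887913] [333.33122942 229.15153532]
-0.5 [ 0.49537055 -0.2693908   0.08887913] [345.32934186 235.60840244]
R hinge [ 0.49311204 -0.35538987  0.045     ]
0.5 [ 0.49374136 -0.33142686  0.08887913] [361.76884086 244.45543242]
-0.5 [ 0.49248272 -0.37935289  0.08887913] [375.23199798 251.70072345]
mat top [ 0.44523165 -0.00309974  0.008     ] scene [ 0.43985441 -0.01341955  0.008     ]
plateR top [0.50321011 0.23718355 0.034     ]
plateR scene [0.5162867  0.24317244 0.034     ]
plateL scene [0.49696639 0.380911   0.034     ]
shaker cap top [0.50695986 0.2425585  0.088     ] body base scene
tin [ 0.61365537 -0.0749329   0.072     ]
lem [ 0.62434846 -0.1691114   0.03      ]
yel [0.35767154 0.32245947 0.096     ]
blue [0.34203288 0.11637893 0.11      ]
```

apply_moves(commands=[{"claw": 0, "dp": [0, 0, 60], "rot": [0, 0, 0]}, {"claw": 0, "dp": [20, -30, 120], "rot": [0, 0, 9]}, {"claw": 0, "dp": [60, -80, 170], "rot": [0, 0, 18]}, {"claw": 0, "dp": [100, -130, 190], "rot": [0, 0, 26.5]}, {"claw": 0, "dp": [140, -190, 190], "rot": [0, 0, 26.5]}, {"claw": 0, "dp": [170, -250, 190], "rot": [0, 0, 26.5]}, {"claw": 0, "dp": [200, -300, 190], "rot": [0, 0, 26.5]}, {"claw": 0, "dp": [216, -350, 190], "rot": [0, 0, 26.5]}, {"claw": 0, "dp": [216, -350, 190], "rot": [0, 0, 26.5]}, {"claw": 0, "dp": [216, -350, 190], "rot": [0, 0, 26.5]}, {"claw": 0, "dp": [216, -350, 190], "rot": [0, 0, 26.5]}])

```text
clock: 1.52
tool_pos: [0.4501, 0.1205, 0.3965]
tool_rot: [-3.141, -0.0, 1.571]
contact_force: [0.3, 0.3, 0.8]
gripper_width: 1.001
```

```bash
python3 - <<'E'
from plant import status, vision
import cv2,pickle
s=status.observe();print(s["clock"],s["tool_pos"],s["tool_rot"])
d=vision.read_camera("wrist");pickle.dump(d,open("w1.pkl","wb"))
cv2.imwrite("pics/w1.png",d["color"][:,:,::-1]);print(d["cam_to_world"])
E
```

```text
1.525 [0.45005717 0.12054954 0.39652278] [-3.14149601e+00 -2.97197936e-04  1.57122502e+00]
[[-1.16631223e-03 -9.61558217e-01 -2.74598679e-01  3.80202820e-01]
 [ 9.99999320e-01 -1.12474798e-03 -3.08817132e-04  1.20969834e-01]
 [-1.19086595e-05 -2.74598852e-01  9.61558875e-01  5.63608754e-01]
 [ 0.00000000e+00  0.00000000e+00  0.00000000e+00  1.00000000e+00]]
```

View pics/w1.png

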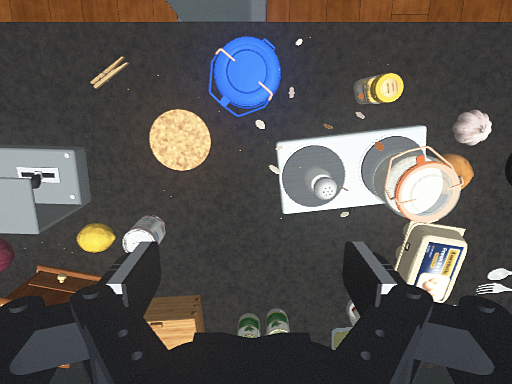

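```bash
python3 - <<'E'
from h import *
d=pickle.load(open("w1.pkl","rb"))
crop(d,130,90,440,250,2,'w1c.png')
crop(d,265,130,375,220,7,'w1s.png')
i=d["color"]; hsv=cv2.cvtColor(i,cv2.COLOR_RGB2HSV)
m=((hsv[...,0]>8)&(hsv[...,0]<25)&(hsv[...,1]>70)&(hsv[...,2]>100)).astype(np.uint8)
n,l,s,c=cv2.connectedComponentsWithStats(m)
for k in range(1,n):
    if s[k,4]>500: print(s[k],c[k])
print(at(d,180,140,.008), [proj(d,(x,y,.008)) for x,y in((.445,-.003),(.44,-.0134))])
E
```

```text
[   0    0  178   22 3751] [86.32737937 10.67741935]
[ 267    0  245   22 5248] [388.64710366  10.47713415]
[ 149  109   62   62 2947] [179.5524262  139.31930777]
[439 154  35  36 544] [460.03492647 167.84558824]
[ 144  302   60   48 1702] [175.039953   323.99353702]
[ 0.4434041  -0.00633365  0.008     ] [array([181.91854003, 140.90054034]), array([175.92236278, 138.07434146])]
```

View pics/w1s.png

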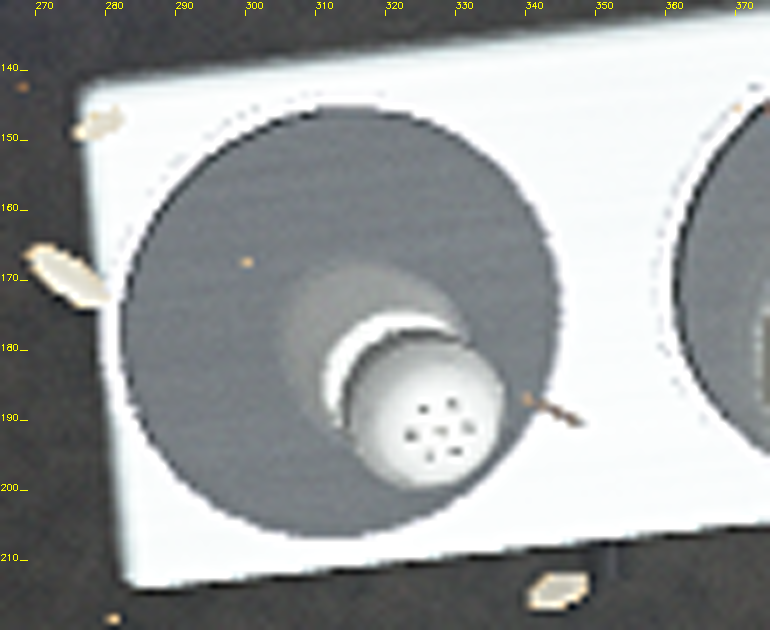

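```bash
python3 - <<'E'
from h import *
d=pickle.load(open("w1.pkl","rb"))
print('mat',at(d,179.8,139.8,.008)); print('plateR',at(d,313,176,.034)); print('shaker top holes',at(d,326.3,191,.124)); print('cap rim',at(d,325,188,.112))
S=at(d,326.3,191,.124)
print(proj('top',S),proj('scene',S),'foot',proj(d,(S[0],S[1],.034)))
for nm,u,v,z in(('jar',420,185,.147),('tin?',148,228,.072),('yel',387,88,.08),('blue',247,70,.11)): print(nm,at(d,u,v,z))
E
```

```text
mat [ 0.44304955 -0.00666911  0.008     ]
plateR [0.50309083 0.22984086 0.034     ]
shaker top holes [0.50496915 0.23232334 0.124     ]
cap rim [0.50364412 0.23306805 0.112     ]
[231.5536409 180.7592964] [242.32393049 172.94855143] foot [314.34889562 177.04123271]
jar [0.48958006 0.3567338  0.147     ]
tin? [ 0.58606627 -0.0558951   0.072     ]
yel [0.35803728 0.32295558 0.08      ]
blue [0.33615355 0.11509324 0.11      ]
```

apply_moves(commands=[{"claw": 1, "dp": [0, -60, 0], "rot": [0, 0, 0]}, {"claw": 1, "dp": [0, -120, 0], "rot": [0, 0, 0]}, {"claw": 1, "dp": [-10, -180, 0], "rot": [0, -10, 0]}, {"claw": 1, "dp": [-20, -240, 0], "rot": [0, -20, 0]}, {"claw": 1, "dp": [-30, -300, -20], "rot": [0, -30, 0]}, {"claw": 1, "dp": [-40, -350, -60], "rot": [0, -40, 0]}, {"claw": 1, "dp": [-50, -400, -100], "rot": [0, -50, 0]}, {"claw": 1, "dp": [-50, -400, -146], "rot": [0, -50, 0]}, {"claw": 1, "dp": [-50, -400, -146], "rot": [0, -50, 0]}, {"claw": 1, "dp": [-50, -400, -146], "rot": [0, -50, 0]}, {"claw": 1, "dp": [-50, -400, -146], "rot": [0, -50, 0]}])

```text
clock: 2.95
tool_pos: [0.4593, -0.2366, 0.3221]
tool_rot: [2.338, -0.022, 1.514]
contact_force: [1.4, 0.4, -1.2]
gripper_width: 0.0
```

```bash
python3 - <<'E'
from plant import status, vision
import cv2,pickle
s=status.observe();print(s["clock"],s["tool_pos"],s["tool_rot"])
d=vision.read_camera("wrist");pickle.dump(d,open("w2.pkl","wb"))
cv2.imwrite("pics/w2.png",d["color"][:,:,::-1]);print(d["cam_to_world"])
E
```

```text
2.95 [ 0.45925212 -0.23662513  0.32212524] [ 2.33845306 -0.02154308  1.5140314 ]
[[ 0.05592198 -0.46829718 -0.88179957  0.29039386]
 [ 0.9982096   0.04499452  0.03940924 -0.22796655]
 [ 0.02122091 -0.88242464  0.46997492  0.3879487 ]
 [ 0.          0.          0.          1.        ]]
```

View pics/w2.png

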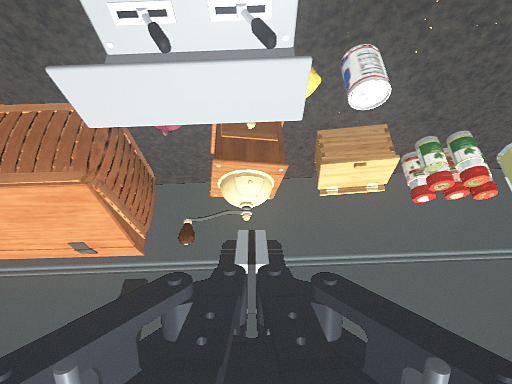

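apply_moves(commands=[{"claw": 1, "dp": [-20, -15, -20], "rot": [0, -2, 1]}, {"claw": 1, "dp": [-40, -30, -40], "rot": [0, -4, 2]}, {"claw": 1, "dp": [-59, -43, -72], "rot": [0, -4, 2]}, {"claw": 1, "dp": [-59, -43, -72], "rot": [0, -4, 2]}, {"claw": 1, "dp": [-59, -43, -72], "rot": [0, -4, 2]}, {"claw": 1, "dp": [-59, -43, -72], "rot": [0, -4, 2]}])

```text
clock: 3.75
tool_pos: [0.4536, -0.243, 0.315]
tool_rot: [2.34, -0.048, 1.49]
contact_force: [0.5, -0.9, -0.5]
gripper_width: 0.0
```

```bash
python3 - <<'E'
from plant import status, vision
import cv2,pickle
s=status.observe();print(s["clock"],s["tool_pos"],s["tool_rot"],s["joint_positions"])
d=vision.read_camera("wrist");pickle.dump(d,open("w3.pkl","wb"))
cv2.imwrite("pics/w3.png",d["color"][:,:,::-1]);print(d["cam_to_world"])
E
```

```text
3.75 [ 0.45360977 -0.24303043  0.31498422] [ 2.33980444 -0.04755898  1.49011277] [-1.09559923 -0.12163756  1.91929158  0.80985649  1.04909554 -2.87978097]
[[ 0.07969911 -0.46642026 -0.88096549  0.28494089]
 [ 0.99570023  0.07910939  0.04819507 -0.23206767]
 [ 0.04721348 -0.88101864  0.4707197   0.3809877 ]
 [ 0.          0.          0.          1.        ]]
```

View pics/w3.png

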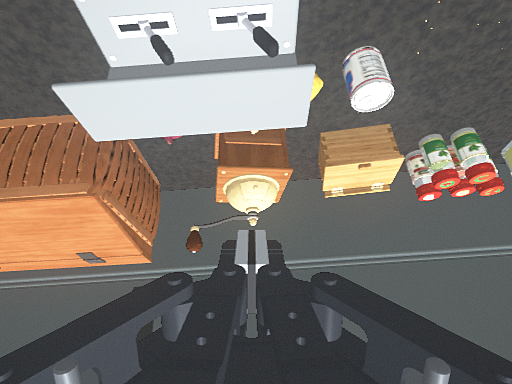

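```bash
cat > rot.py <<'E'
import numpy as np
from scipy.spatial.transform import Rotation as R
def Rt(lean,psi,flip=-1):
    l=np.radians(lean);p=np.radians(psi)
    z=np.array([np.sin(l)*np.cos(p),np.sin(l)*np.sin(p),-np.cos(l)])
    x=flip*np.array([-np.sin(p),np.cos(p),0]); y=np.cross(z,x)
    return R.from_matrix(np.c_[x,y,z])
E
python3 - <<'E'
from rot import *
R0=R.from_euler('xyz',[2.33980444,-0.04755898,1.49011277])
z=R0.as_matrix()[:,2]; print(z)
print(np.round((Rt(50,-1.5)*R0.inv()).as_rotvec(True),1))
E
```

```text
[ 0.71892768 -0.0249628  -0.69463649]
[ 130.7   -4.2 -117.7]
```

apply_moves(commands=[{"claw": 1, "dp": [-4, -2, 0], "rot": [7.7, -0.25, -6.9]}, {"claw": 1, "dp": [-8, -4, 0], "rot": [15.4, -0.5, -13.8]}, {"claw": 1, "dp": [-12, -6, 0], "rot": [23.1, -0.7, -20.8]}, {"claw": 1, "dp": [-16, -8, 0], "rot": [30.8, -1, -27.7]}, {"claw": 1, "dp": [-20, -10, 0], "rot": [38.4, -1.2, -34.6]}, {"claw": 1, "dp": [-24, -12, 0], "rot": [46.1, -1.5, -41.5]}, {"claw": 1, "dp": [-28, -15, 0], "rot": [53.8, -1.7, -48.5]}, {"claw": 1, "dp": [-32, -18, 0], "rot": [61.5, -2, -55.4]}, {"claw": 1, "dp": [-36, -21, 0], "rot": [69.2, -2.2, -62.3]}, {"claw": 1, "dp": [-40, -24, 0], "rot": [76.9, -2.5, -69.2]}, {"claw": 1, "dp": [-44, -27, 0], "rot": [84.6, -2.7, -76.2]}, {"claw": 1, "dp": [-48, -30, 0], "rot": [92.3, -3, -83.1]}, {"claw": 1, "dp": [-50, -32, 0], "rot": [100, -3.2, -90]}, {"claw": 1, "dp": [-52, -34, -5], "rot": [107.6, -3.5, -96.9]}, {"claw": 1, "dp": [-54, -37, -10], "rot": [115.3, -3.7, -103.9]}, {"claw": 1, "dp": [-54, -37, -20], "rot": [123, -4, -110.8]}, {"claw": 1, "dp": [-54, -37, -35], "rot": [130.7, -4.2, -117.7]}, {"claw": 1, "dp": [-54, -37, -35], "rot": [130.7, -4.2, -117.7]}, {"claw": 1, "dp": [-54, -37, -35], "rot": [130.7, -4.2, -117.7]}, {"claw": 1, "dp": [-54, -37, -35], "rot": [130.7, -4.2, -117.7]}])

```text
clock: 6.3
tool_pos: [0.3996, -0.2803, 0.2806]
tool_rot: [-2.269, -0.002, -1.596]
contact_force: [0.6, 0.2, -0.2]
gripper_width: 0.005
```

```bash
python3 - <<'E'
from plant import status, vision
import cv2,pickle
from rot import *
s=status.observe();print(s["clock"],s["tool_pos"],s["tool_rot"],s["joint_positions"])
R0=R.from_euler('xyz',s["tool_rot"]); print(np.round((Rt(50,-1.5)*R0.inv()).as_rotvec(True),1))
d=vision.read_camera("wrist");pickle.dump(d,open("w3.pkl","wb"))
cv2.imwrite("pics/w4.png",d["color"][:,:,::-1]);print(d["cam_to_world"])
E
```

```text
6.3 [ 0.39964693 -0.28030647  0.28059728] [-2.26852941e+00 -1.70327243e-03 -1.59632097e+00] [-1.33651823 -0.10971479  2.04183954  0.94854463  1.14586186 -0.12954063]
[ 0.1  0.  -0. ]
[[-0.02476884  0.82789832 -0.56033104  0.31589664]
 [-0.99969118 -0.01938306  0.01555151 -0.2773943 ]
 [ 0.00201414  0.56054319  0.82812274  0.44120137]
 [ 0.          0.          0.          1.        ]]
```

View pics/w4.png

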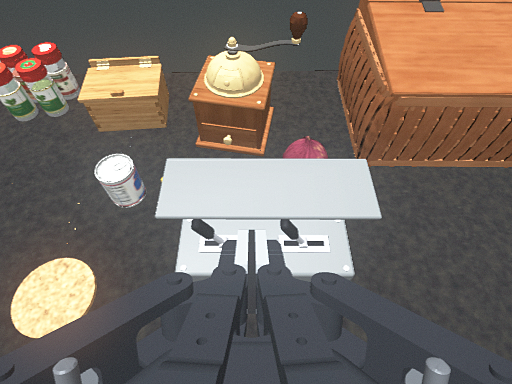

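```bash
python3 - <<'E'
from h import *
d=pickle.load(open("w3.pkl","rb"))
crop(d,145,145,395,290,3,'w4c.png')
E
```

```text
(no output)
```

View pics/w4c.png

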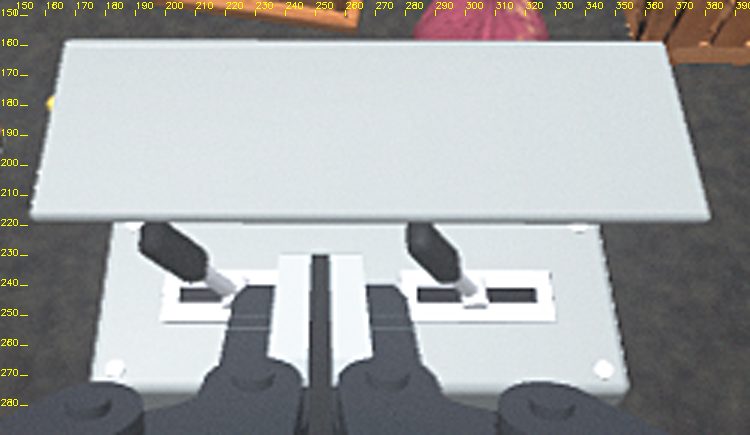

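```bash
python3 - <<'E'
from h import *
import fit
from scipy.optimize import least_squares
d=pickle.load(open("w3.pkl","rb"))
W=fit.W
obs=[((60,120,159),(166.7,158.7)),((60,-120,159),(366.3,159.3)),((-22,120,159),(155.3,216.4)),((-22,-120,159),(381.7,217)),((-45,120,45),(175.7,271.7)),((-45,-120,45),(354.3,273.3)),((0,-55,45),(304,243))]
f=lambda p:np.concatenate([proj(d,W(p,l))-np.array(o) for l,o in obs])
r=least_squares(f,fit.P,loss='soft_l1');print(r.x,np.round(f(r.x).reshape(-1,2),1).tolist())
P=r.x
print(np.round(P,4),'Rhinge',W(P,(0,-55,45)))
for y in(55,-55):
  for a in(.5,-.5): 
    g=W(P,(0,y+50*np.sin(a),45+50*np.cos(a))); print(y,a,g,proj(d,g),proj('scene',g))
T=np.array([.3996,-.2803,.2806]);z=np.array([.766,-.02,-.643])
print('tip proj',proj(d,T+.014*z))
print('unit coords of pts'); 
E
```

```text
[ 0.49455595 -0.30040883 -0.02625594] [[-2.5, -0.5], [-0.3, -0.4], [-0.2, -0.2], [0.1, -0.4], [-1.5, -0.8], [-0.2, -0.3], [1.1, -1.7], [0.4, -0.5], [1.2, 0.2], [0.4, -0.1], [0.7, 0.4], [1.3, 0.3]]
L hinge [ 0.49599986 -0.24542779  0.045     ]
0.5 [ 0.49662918 -0.22146477  0.08887913] [333.33122942 229.15153532]
-0.5 [ 0.49537055 -0.2693908   0.08887913] [345.32934186 235.60840244]
R hinge [ 0.49311204 -0.35538987  0.045     ]
0.5 [ 0.49374136 -0.33142686  0.08887913] [361.76884086 244.45543242]
-0.5 [ 0.49248272 -0.37935289  0.08887913] [375.23199798 251.70072345]
[ 0.49702357 -0.30081337 -0.02615026] [[-0.3, -2.5], [0.6, -2.7], [-1.1, -0.4], [1.5, -0.5], [-2.2, 2.6], [2.1, 1.3], [-0.3, -0.1]]
[ 0.497  -0.3008 -0.0262] Rhinge [ 0.49558547 -0.35579457  0.045     ]
55 0.5 [ 0.49908845 -0.2218691   0.08887913] [203.61276697 228.1827539 ] [333.89293407 228.91326615]
55 -0.5 [ 0.49783489 -0.26979526  0.08887913] [241.1916458  228.26407054] [345.8943343  235.35743168]
-55 0.5 [ 0.49621225 -0.33183149  0.08887913] [289.82205427 228.3693015 ] [362.33734329 244.1865241 ]
-55 -0.5 [ 0.49495869 -0.37975765  0.08887913] [327.38213867 228.45057748] [375.80251827 251.41666515]
tip proj [252.03752225 218.26396892]
unit coords of pts
```

apply_moves(commands=[{"claw": 1, "dp": [2, 0, -40], "rot": [0, 0, 0]}, {"claw": 1, "dp": [5, -1, -85], "rot": [0, 0, 0]}, {"claw": 1, "dp": [7, -1, -122], "rot": [0, 0, 0]}, {"claw": 1, "dp": [33, -2, -144], "rot": [0, 0, 0]}, {"claw": 1, "dp": [48, -2, -157], "rot": [0, 0, 0]}, {"claw": 1, "dp": [48, -2, -157], "rot": [0, 0, 0]}, {"claw": 1, "dp": [48, -2, -157], "rot": [0, 0, 0]}])

```text
clock: 7.22
tool_pos: [0.4474, -0.2824, 0.1237]
tool_rot: [-2.268, -0.0, -1.597]
contact_force: [-0.2, -0.3, -0.1]
gripper_width: -0.002
```

```bash
cat > look.py <<'E'
import sys
from plant import status, vision
import cv2,pickle
from rot import *
c,n=sys.argv[1:3]
s=status.observe();print(s["clock"],s["tool_pos"],s["tool_rot"],s["gripper_width"],s["contact_force"])
d=vision.read_camera(c);pickle.dump(d,open(n+".pkl","wb"))
cv2.imwrite(f"pics/{n}.png",d["color"][:,:,::-1])
E
python3 look.py wrist w5
```

```text
7.225 [ 0.44737532 -0.28236301  0.12365878] [-2.26840834e+00 -4.40867135e-04 -1.59735491e+00] -0.0017809748656847793 [-0.19979247 -0.27972575 -0.10769349]
```

View pics/w5.png

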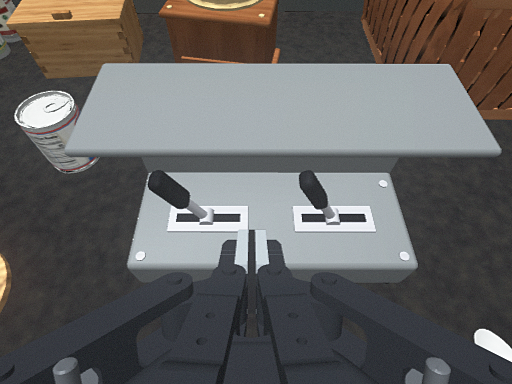

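apply_moves(commands=[{"claw": 1, "dp": [18, 0, -15], "rot": [0, 0, 0]}, {"claw": 1, "dp": [37, -1, -30], "rot": [0, 0, 0]}, {"claw": 1, "dp": [37, -1, -30], "rot": [0, 0, 0]}, {"claw": 1, "dp": [37, -1, -30], "rot": [0, 0, 0]}])

```text
clock: 7.78
tool_pos: [0.4841, -0.2834, 0.0938]
tool_rot: [-2.268, -0.0, -1.598]
contact_force: [-1.1, 0.1, 0.3]
gripper_width: 0.002
```

```bash
python3 look.py wrist w6; python3 look.py scene s6; python3 -c "
from h import *
crop(pickle.load(open('s6.pkl','rb')),290,170,420,290,6,'s6c.png')"
```

```text
7.775 [ 0.48411277 -0.28341184  0.09376514] [-2.26838850e+00 -1.44292564e-04 -1.59793218e+00] 0.002379962454602362 [-1.08038469  0.11476387  0.26754098]
7.825 [ 0.48411386 -0.2834986   0.09382695] [-2.26826169e+00 -2.97797474e-04 -1.59817315e+00] -0.0022943078573008312 [ 0.16173965 -0.68658085 -0.79242076]
```

View pics/w6.png

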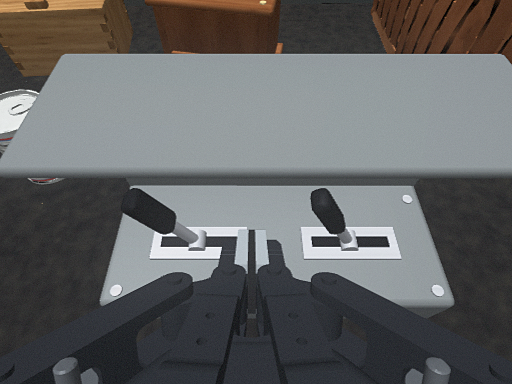

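View pics/s6c.png

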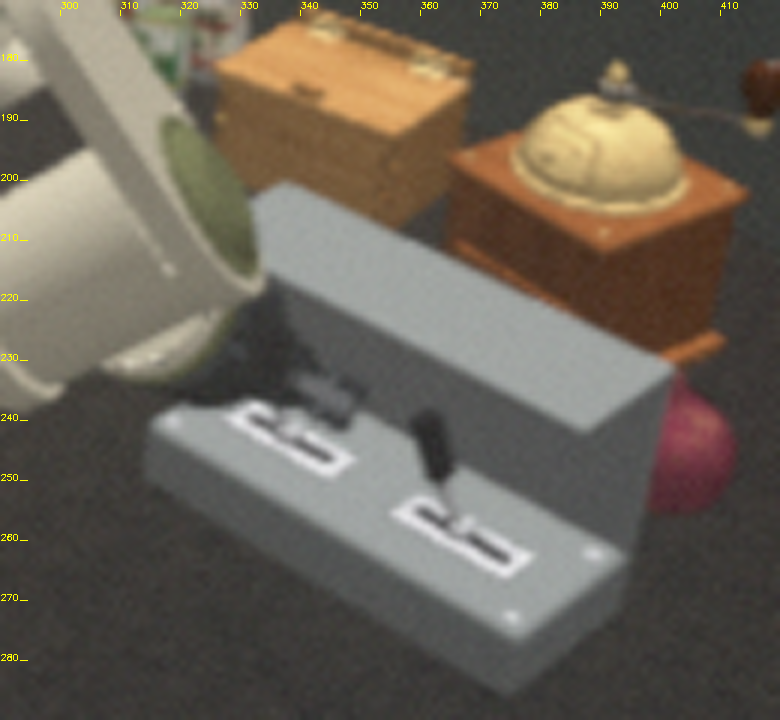

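apply_moves(commands=[{"claw": 1, "dp": [0, -12, 0], "rot": [0, 0, 0]}, {"claw": 1, "dp": [-1, -24, 0], "rot": [0, 0, 0]}, {"claw": 1, "dp": [-1, -36, 0], "rot": [0, 0, 0]}, {"claw": 1, "dp": [-1, -48, 0], "rot": [0, 0, 0]}, {"claw": 1, "dp": [-2, -60, 0], "rot": [0, 0, 0]}, {"claw": 1, "dp": [-2, -67, 0], "rot": [0, 0, 0]}, {"claw": 1, "dp": [-2, -67, 0], "rot": [0, 0, 0]}, {"claw": 1, "dp": [-2, -67, 0], "rot": [0, 0, 0]}])

```text
clock: 8.88
tool_pos: [0.4826, -0.3497, 0.093]
tool_rot: [-2.269, 0.001, -1.597]
contact_force: [-0.4, 0.3, 0.3]
gripper_width: -0.001
```

```bash
python3 look.py wrist w7; python3 look.py scene s7; python3 -c "
from h import *
crop(pickle.load(open('s7.pkl','rb')),290,170,420,290,6,'s7c.png')"
```

```text
8.875 [ 0.48259749 -0.34971758  0.0929618 ] [-2.26893032e+00  9.51394015e-04 -1.59724985e+00] -0.0007549871101890128 [-0.36329487  0.25443272  0.3431444 ]
8.925 [ 0.48260082 -0.34969756  0.09298205] [-2.26892589e+00  9.48937893e-04 -1.59728340e+00] -0.0023247864046825953 [ 0.57371502 -0.37373204 -0.19461887]
```

View pics/w7.png

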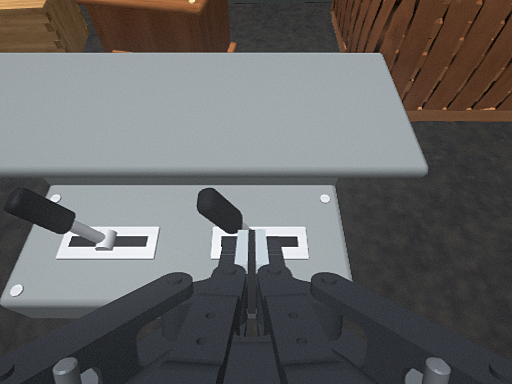

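View pics/s7c.png

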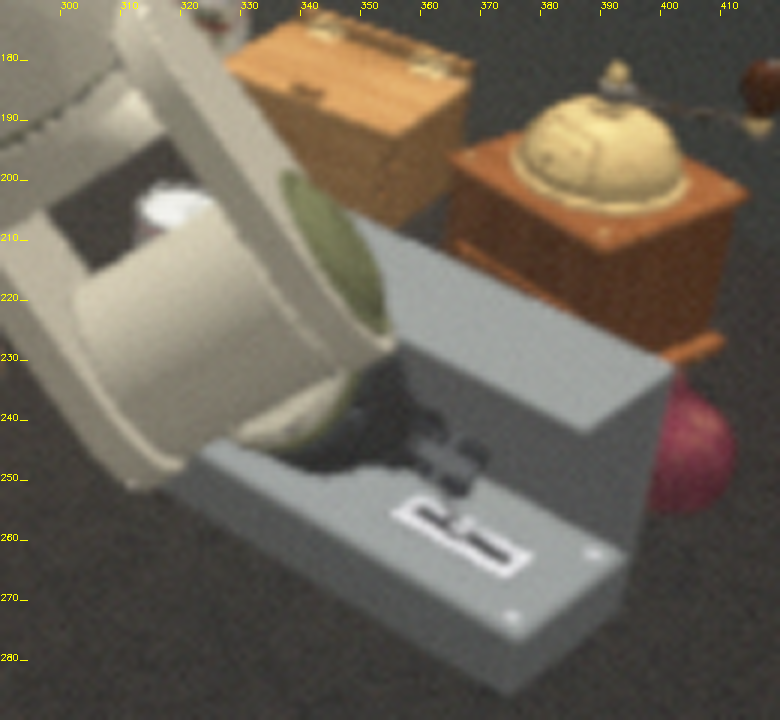

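```bash
python3 - <<'E'
from h import *
for n in('w7','w6'):
  d=pickle.load(open(n+'.pkl','rb'))
  y=-.3497 if n=='w7' else -.2834
  T=np.array([.4826 if n=='w7' else .4841,y,.093]);z=np.array([.766,-.02,-.643]);yy=np.array([-.643,0,-.766])
  for t in (0,.014):
    for k in(-.011,0,.011): print(n,t,k,proj(d,T+t*z+k*yy), proj('scene',T+t*z+k*yy))
d=pickle.load(open('w7.pkl','rb'))
for x in(.495,.497,.5): 
  for r in(.03,.05,.07): print(x,r,proj(d,(x,-.3556+r*.479,.045+r*.878)))
crop(d,190,170,330,280,5,'w7c.png')
E
```

```text
w7 0 -0.011 [251.79027845 208.85102966] [366.75567863 244.31250404]
w7 0 0 [252.10426265 226.69258791] [365.04198245 247.52445759]
w7 0 0.011 [252.40788475 243.9453391 ] [363.32790978 250.73711681]
w7 0.014 -0.011 [251.76827863 201.39003532] [368.37808093 245.31436481]
w7 0.014 0 [252.0607423  218.10567941] [366.67958468 248.49826954]
w7 0.014 0.011 [252.34421586 234.30749696] [364.98071854 251.68286763]
w6 0 -0.011 [251.80797464 209.67555833] [348.72312342 234.76064978]
w6 0 0 [252.11097635 227.44107022] [347.06668847 237.86068251]
w6 0 0.011 [252.40403491 244.62359852] [345.40990217 240.9613728 ]
w6 0.014 -0.011 [251.75692635 202.19590443] [350.44264047 235.80907489]
w6 0.014 0 [252.03969064 218.84451051] [348.80041045 238.88297158]
w6 0.014 0.011 [252.31381006 234.98412338] [347.15783504 241.95751475]
0.495 0.03 [238.78296997 225.51335817]
0.495 0.05 [222.25230325 212.51611034]
0.495 0.07 [202.95395074 197.34276771]
0.497 0.03 [238.77354988 222.84560028]
0.497 0.05 [222.33902922 209.71964734]
0.497 0.07 [203.17038579 194.41000024]
0.5 0.03 [238.75961042 218.89796555]
0.5 0.05 [222.46722899 205.58586952]
0.5 0.07 [203.48993518 190.07999895]
```

View pics/w7c.png

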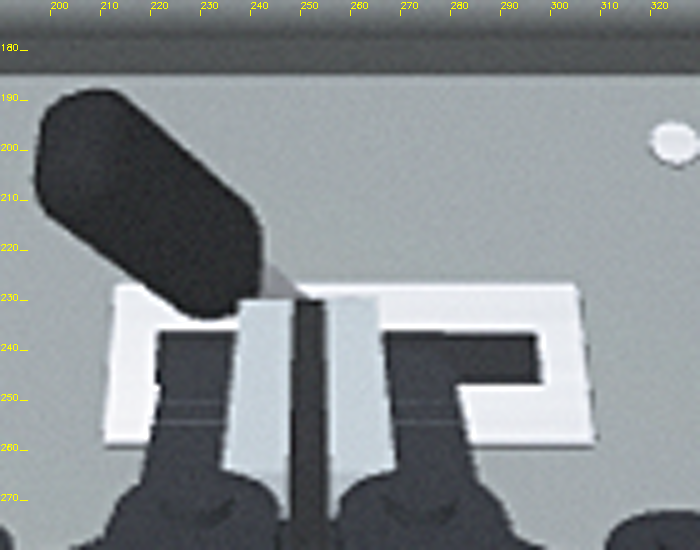

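apply_moves(commands=[{"claw": 1, "dp": [-12, 0, 10], "rot": [0, 0, 0]}, {"claw": 1, "dp": [-31, 1, 26], "rot": [0, 0, 0]}, {"claw": 1, "dp": [-31, 30, 26], "rot": [0, 0, 0]}, {"claw": 1, "dp": [-31, 66, 26], "rot": [0, 0, 0]}, {"claw": 1, "dp": [-10, 66, 10], "rot": [0, 0, 0]}, {"claw": 1, "dp": [5, 66, 0], "rot": [0, 0, 0]}, {"claw": 1, "dp": [14, 66, -6], "rot": [0, 0, 0]}, {"claw": 1, "dp": [14, 66, -6], "rot": [0, 0, 0]}, {"claw": 1, "dp": [14, 66, -6], "rot": [0, 0, 0]}])

```text
clock: 10.1
tool_pos: [0.4962, -0.2843, 0.0874]
tool_rot: [-2.269, 0.0, -1.598]
contact_force: [-0.4, -0.8, -0.1]
gripper_width: -0.001
```

```bash
python3 look.py wrist w8;  python3 -c "
from h import *
crop(pickle.load(open('w8.pkl','rb')),170,160,360,280,4,'w8c.png')"
```

```text
10.1 [ 0.49621999 -0.28431464  0.08740658] [-2.26861973e+00  3.48570660e-04 -1.59794538e+00] -0.0014024176465016248 [-0.35066471 -0.80172743 -0.14601227]
```

View pics/w8c.png

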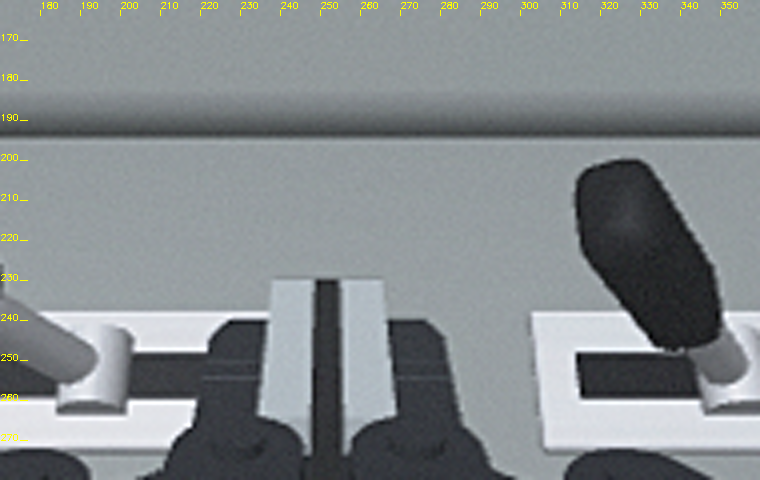

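apply_moves(commands=[{"claw": 1, "dp": [0, -12, 0], "rot": [0, 0, 0]}, {"claw": 1, "dp": [-1, -24, 0], "rot": [0, 0, 0]}, {"claw": 1, "dp": [-1, -36, 0], "rot": [0, 0, 0]}, {"claw": 1, "dp": [-1, -42, 0], "rot": [0, 0, 0]}, {"claw": 1, "dp": [-1, -42, 0], "rot": [0, 0, 0]}])

```text
clock: 10.78
tool_pos: [0.4955, -0.3265, 0.0869]
tool_rot: [-2.269, 0.001, -1.598]
contact_force: [-0.7, 0.8, -0.1]
gripper_width: -0.001
```

```bash
python3 look.py wrist w9;  python3 -c "
from h import *
crop(pickle.load(open('w9.pkl','rb')),170,160,360,280,4,'w9c.png')"
```

```text
10.775 [ 0.49548873 -0.32652242  0.08693074] [-2.26885645e+00  7.43265448e-04 -1.59802204e+00] -0.0014576336019111668 [-0.73882029  0.79732869 -0.09814344]
```

View pics/w9c.png

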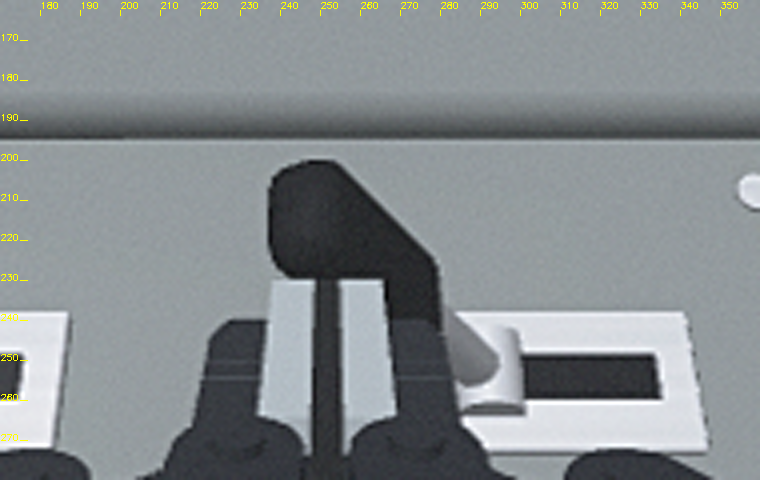

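apply_moves(commands=[{"claw": 1, "dp": [0, -8, 0], "rot": [0, 0, 0]}, {"claw": 1, "dp": [0, -14, 0], "rot": [0, 0, 0]}, {"claw": 1, "dp": [0, -14, 0], "rot": [0, 0, 0]}])

```text
clock: 11.2
tool_pos: [0.4956, -0.3406, 0.0871]
tool_rot: [-2.269, 0.0, -1.598]
contact_force: [0.4, -0.5, 0.2]
gripper_width: -0.004
```

```bash
python3 look.py wrist w10;  python3 -c "
from h import *
crop(pickle.load(open('w10.pkl','rb')),170,160,360,280,4,'w10c.png')"
```

```text
11.2 [ 0.49555937 -0.34062509  0.08705327] [-2.26872700e+00  4.06044871e-04 -1.59799459e+00] -0.004065648946216967 [ 0.41657275 -0.52325395  0.18115503]
```

View pics/w10c.png

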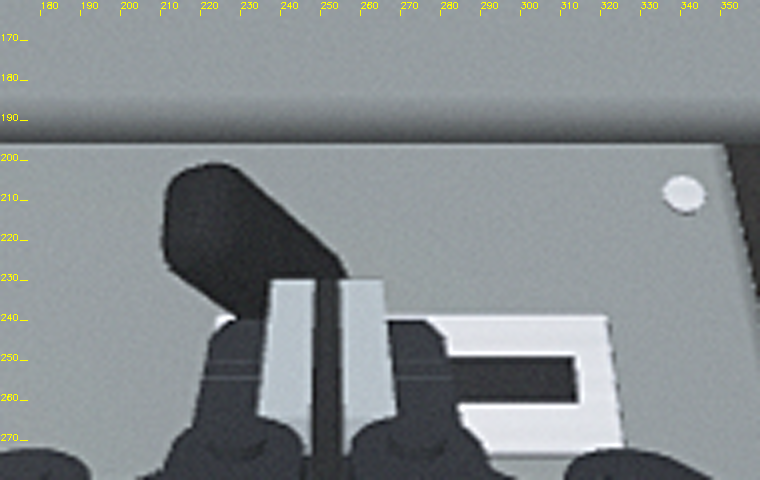

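```bash
python3 look.py scene s10;  python3 -c "
from h import *
crop(pickle.load(open('s10.pkl','rb')),325,205,405,280,9,'s10c.png')
T=np.array([.4956,-.3406,.087]);z=np.array([.766,-.02,-.643]);yy=np.array([-.643,0,-.766]);x=np.array([0,-1,0])
for t in (-.02,0,.014):
  for k in(-.011,0,.011):
    for s in(-.01,.01): print(t,k,s,proj('scene',T+t*z+k*yy+s*x).round(1))
"
```

```text
11.25 [ 0.49552627 -0.34027198  0.08699143] [-2.26884508e+00  6.57828394e-04 -1.59776815e+00] -0.0005229025329442435 [-0.21955957  0.30432374  0.99036855]
-0.02 -0.011 -0.01 [361.1 240. ]
-0.02 -0.011 0.01 [366.8 242.9]
-0.02 0 -0.01 [359.4 243.2]
-0.02 0 0.01 [365.1 246.1]
-0.02 0.011 -0.01 [357.7 246.3]
-0.02 0.011 0.01 [363.4 249.3]
0 -0.011 -0.01 [363.5 241.4]
0 -0.011 0.01 [369.1 244.3]
0 0 -0.01 [361.8 244.6]
0 0 0.01 [367.4 247.5]
0 0.011 -0.01 [360.1 247.7]
0 0.011 0.01 [365.7 250.7]
0.014 -0.011 -0.01 [365.1 242.4]
0.014 -0.011 0.01 [370.7 245.3]
0.014 0 -0.01 [363.4 245.6]
0.014 0 0.01 [369.  248.5]
0.014 0.011 -0.01 [361.8 248.7]
0.014 0.011 0.01 [367.3 251.6]
```

View pics/s10c.png

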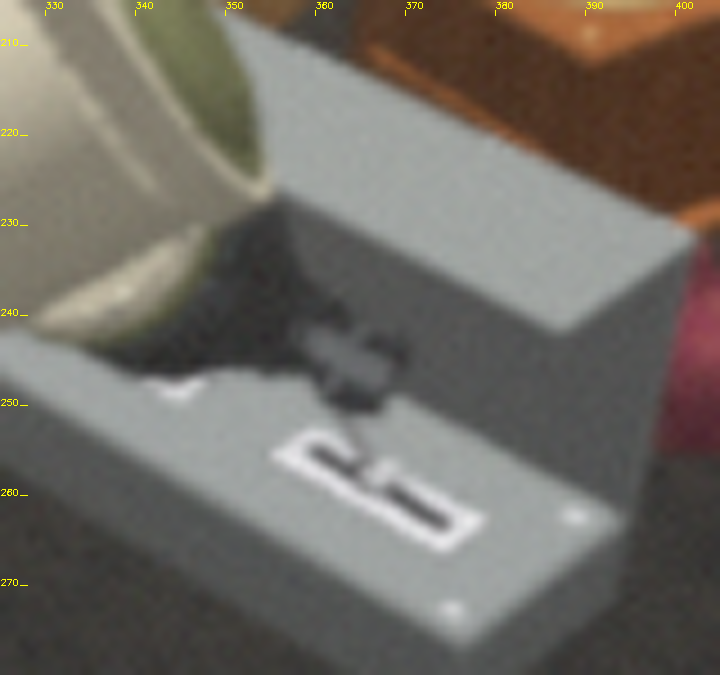

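```bash
python3 - <<'E'
from h import *
d=pickle.load(open("w10.pkl","rb"))
# slot dark right end: crop(447..575,356..403)
for u,v in((575,356),(577,403),(605,317),(622,452),(684,193)): print(at(d,170+u/4,160+v/4,.045))
d=pickle.load(open("w8.pkl","rb"))
print('w8 R slot left end',[at(d,170+u/4,160+v/4,.045) for u,v in((577,352),(578,397))])
d=pickle.load(open("w3.pkl","rb"))
print('w4 R slot',[at(d,145+u/3,145+v/3,.045) for u,v in((417,288),(417,301),(537,288),(537,301))])
# grip tip in several wrist views: w3 (w4.png), w5
E
```

```text
[ 0.49881236 -0.3842299   0.045     ]
[ 0.49015917 -0.38336031  0.045     ]
[ 0.50614869 -0.39066263  0.045     ]
[ 0.4813496  -0.38971049  0.045     ]
[ 0.53156771 -0.40974565  0.045     ]
w8 R slot left end [array([ 0.50038591, -0.32846825,  0.045     ]), array([ 0.49204989, -0.32746371,  0.045     ])]
w4 R slot [array([ 0.4991622, -0.3285923,  0.045    ]), array([ 0.49262679, -0.32804035,  0.045     ]), array([ 0.49782777, -0.38457076,  0.045     ]), array([ 0.49130186, -0.38354243,  0.045     ])]
```

apply_moves(commands=[{"claw": 1, "dp": [-20, 0, 17], "rot": [0, 0, 0]}, {"claw": 1, "dp": [-45, 1, 34], "rot": [0, 0, 0]}, {"claw": 1, "dp": [-45, 30, 30], "rot": [0, -2.5, 0]}, {"claw": 1, "dp": [-33, 57, 18], "rot": [0, -5, 0]}, {"claw": 1, "dp": [-12, 57, 3], "rot": [0, -5, 0]}, {"claw": 1, "dp": [0, 57, -5], "rot": [0, -5, 0]}, {"claw": 1, "dp": [8, 57, -11], "rot": [0, -5, 0]}, {"claw": 1, "dp": [8, 57, -11], "rot": [0, -5, 0]}, {"claw": 1, "dp": [8, 57, -11], "rot": [0, -5, 0]}])

```text
clock: 12.42
tool_pos: [0.5034, -0.2833, 0.0763]
tool_rot: [-2.181, 0.003, -1.598]
contact_force: [0.1, -0.2, 0.7]
gripper_width: 0.002
```

```bash
python3 look.py wrist w11;  python3 look.py scene s11; python3 -c "
from h import *
crop(pickle.load(open('w11.pkl','rb')),170,150,360,290,4,'w11c.png')
crop(pickle.load(open('s11.pkl','rb')),310,205,410,290,7,'s11c.png')"
```

```text
12.425 [ 0.50338684 -0.28330829  0.07629386] [-2.18142086  0.00272505 -1.59767739] 0.0019714057777054554 [ 0.07896066 -0.22613581  0.66225015]
12.475 [ 0.50334924 -0.28341198  0.07637692] [-2.18131899  0.00259066 -1.59789758] 0.0016379656629363732 [-0.107839   -0.32715183 -0.10889844]
```

View pics/w11c.png

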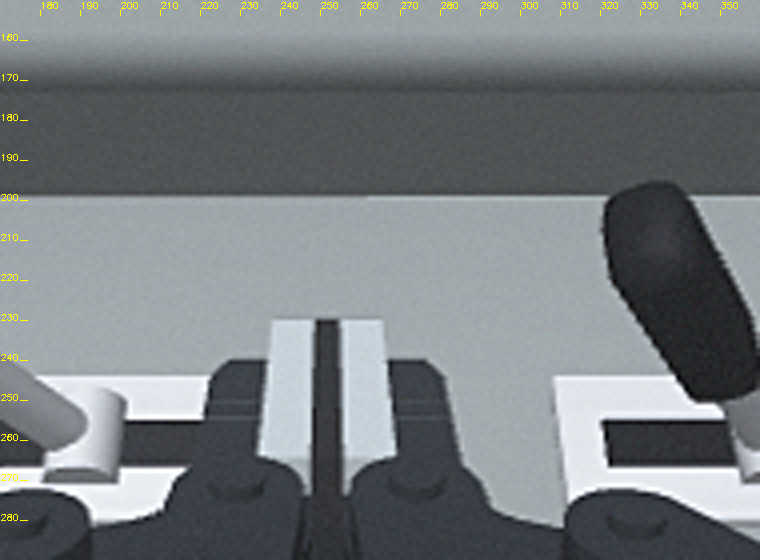

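View pics/s11c.png

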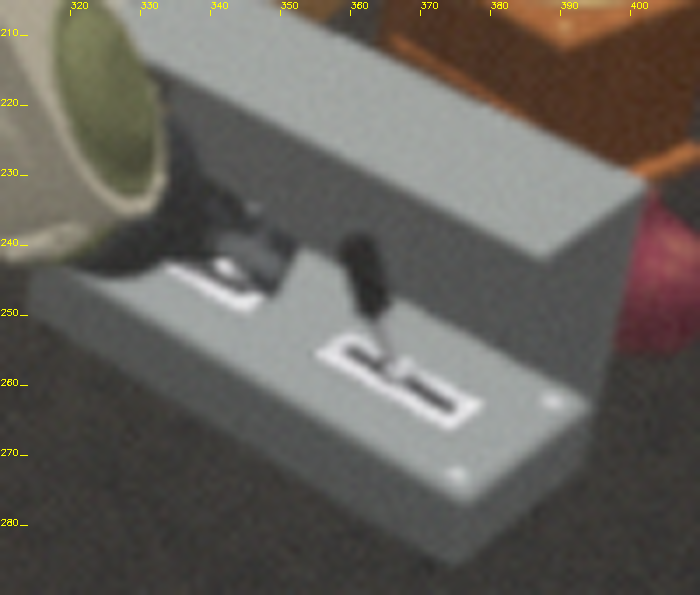

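apply_moves(commands=[{"claw": 1, "dp": [0, -12, 0], "rot": [0, 0, 0]}, {"claw": 1, "dp": [-1, -24, 0], "rot": [0, 0, 0]}, {"claw": 1, "dp": [-1, -36, 0], "rot": [0, 0, 0]}, {"claw": 1, "dp": [-1, -46, 0], "rot": [0, 0, 0]}, {"claw": 1, "dp": [-1, -52, 0], "rot": [0, 0, 0]}, {"claw": 1, "dp": [-1, -52, 0], "rot": [0, 0, 0]}])

```text
clock: 13.28
tool_pos: [0.5025, -0.3354, 0.076]
tool_rot: [-2.182, 0.003, -1.598]
contact_force: [0.0, 0.1, 0.1]
gripper_width: 0.003
```

```bash
python3 look.py wrist w12;  python3 -c "
from h import *
crop(pickle.load(open('w12.pkl','rb')),170,150,360,290,4,'w12c.png')"
```

```text
13.275 [ 0.50249869 -0.33542696  0.0759601 ] [-2.18160389  0.00304582 -1.5977462 ] 0.0027545705854220177 [0.00187304 0.09780602 0.12389426]
```

View pics/w12c.png

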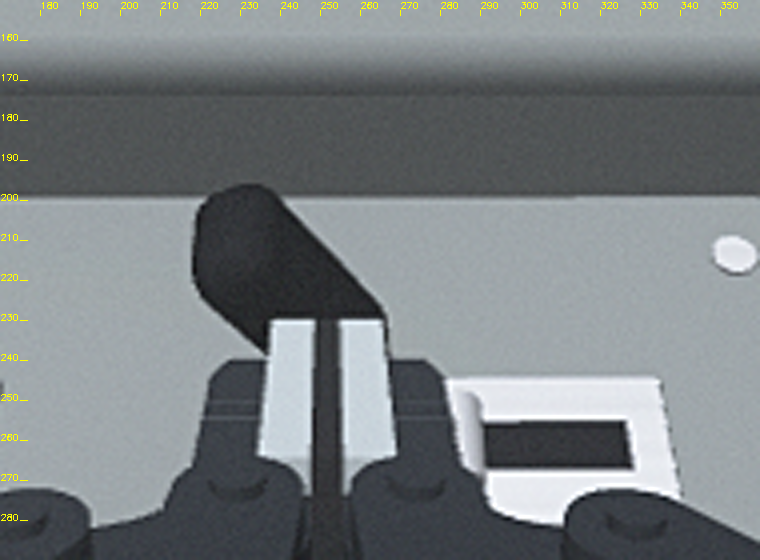

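```bash
python3 -c "
from h import *
T=np.array([.5034,-.2833,.0763]);z=np.array([.819,-.022,-.574]);yy=np.array([-.574,0,-.819]);x=np.array([0,-1,0])
d=pickle.load(open('w11.pkl','rb'))
for t in (-.03,-.02,-.01,0,.014):
  for k in(-.011,0,.011):
    print(t,k,[proj('scene',T+t*z+k*yy+s*x).round(1).tolist() for s in(-.01,.01)],proj(d,T+t*z+k*yy).round())
crop(pickle.load(open('s11.pkl','rb')),325,220,365,255,18,'s11d.png')
"
```

```text
-0.03 -0.011 [[344.8, 233.8], [350.1, 236.5]] [252. 229.]
-0.03 0 [[343.2, 236.9], [348.6, 239.7]] [252. 250.]
-0.03 0.011 [[341.7, 240.1], [347.0, 242.9]] [252. 270.]
-0.02 -0.011 [[346.2, 234.3], [351.5, 237.0]] [252. 222.]
-0.02 0 [[344.6, 237.4], [349.9, 240.2]] [252. 241.]
-0.02 0.011 [[343.1, 240.5], [348.4, 243.3]] [252. 260.]
-0.01 -0.011 [[347.5, 234.8], [352.8, 237.5]] [252. 215.]
-0.01 0 [[346.0, 237.9], [351.3, 240.6]] [252. 234.]
-0.01 0.011 [[344.5, 241.0], [349.8, 243.8]] [252. 252.]
0 -0.011 [[348.9, 235.3], [354.2, 238.0]] [252. 209.]
0 0 [[347.4, 238.4], [352.6, 241.1]] [252. 227.]
0 0.011 [[345.9, 241.5], [351.1, 244.2]] [252. 244.]
0.014 -0.011 [[350.7, 236.0], [356.0, 238.7]] [252. 201.]
0.014 0 [[349.2, 239.0], [354.5, 241.8]] [252. 218.]
0.014 0.011 [[347.7, 242.1], [353.0, 244.8]] [252. 234.]
```

View pics/s11d.png

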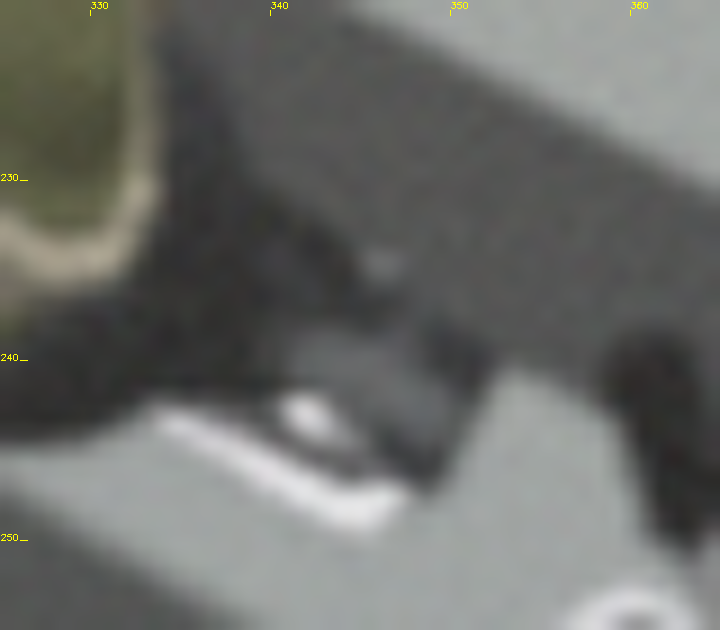

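apply_moves(commands=[{"claw": 1, "dp": [-20, 0, 14], "rot": [0, 0, 0]}, {"claw": 1, "dp": [-35, 1, 24], "rot": [0, 0, 0]}, {"claw": 1, "dp": [-35, 30, 24], "rot": [0, 0, 0]}, {"claw": 1, "dp": [-20, 51, 14], "rot": [0, 0, 0]}, {"claw": 1, "dp": [0, 51, 2], "rot": [0, 0, 0]}, {"claw": 1, "dp": [10, 51, -4], "rot": [0, 0, 0]}, {"claw": 1, "dp": [18, 51, -9], "rot": [0, 0, 0]}, {"claw": 1, "dp": [18, 51, -9], "rot": [0, 0, 0]}, {"claw": 1, "dp": [18, 51, -9], "rot": [0, 0, 0]}])

```text
clock: 14.45
tool_pos: [0.5203, -0.2843, 0.0672]
tool_rot: [-2.182, 0.003, -1.598]
contact_force: [-0.7, 0.1, 0.4]
gripper_width: -0.001
```

```bash
python3 look.py wrist w13;  python3 look.py scene s13; python3 -c "
from h import *
crop(pickle.load(open('w13.pkl','rb')),170,150,360,290,4,'w13c.png')
crop(pickle.load(open('s13.pkl','rb')),310,205,410,290,7,'s13c.png')"
```

```text
14.45 [ 0.52030016 -0.28431705  0.06719724] [-2.18155849  0.00289299 -1.59787201] -0.0008819685540180944 [-0.74335339  0.12931505  0.411514  ]
14.5 [ 0.52029283 -0.28437627  0.06726293] [-2.18147456  0.00279538 -1.59798162] 0.0005133617900151069 [ 0.15999482 -0.51617763 -1.21727572]
```

View pics/w13c.png

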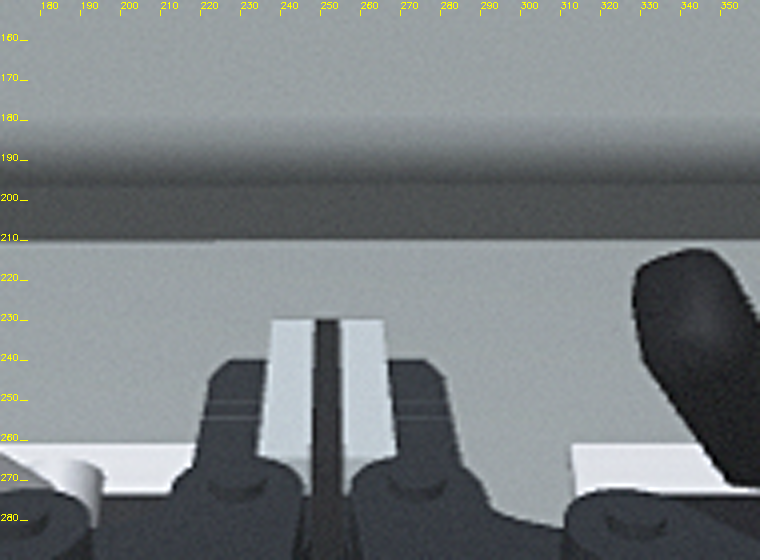

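View pics/s13c.png

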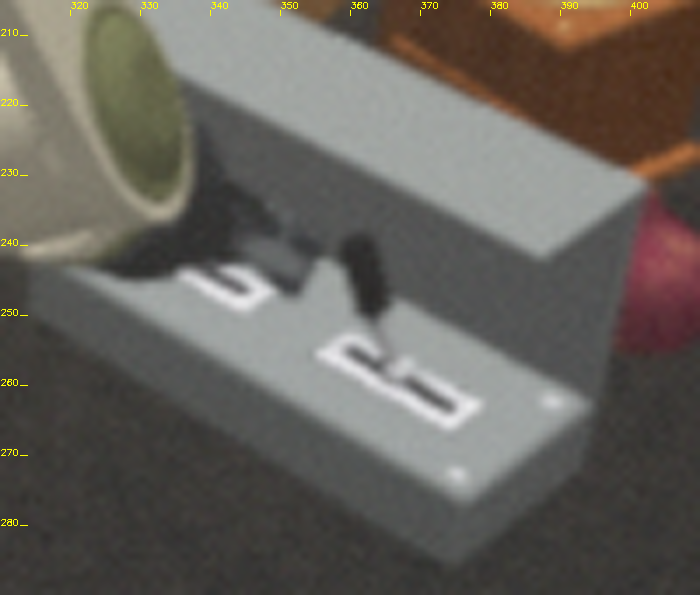

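apply_moves(commands=[{"claw": 1, "dp": [0, -12, 0], "rot": [0, 0, 0]}, {"claw": 1, "dp": [-1, -24, 0], "rot": [0, 0, 0]}, {"claw": 1, "dp": [-1, -34, 0], "rot": [0, 0, 0]}, {"claw": 1, "dp": [-1, -44, 0], "rot": [0, 0, 0]}, {"claw": 1, "dp": [-1, -52, 0], "rot": [0, 0, 0]}, {"claw": 1, "dp": [-1, -52, 0], "rot": [0, 0, 0]}])

```text
clock: 15.3
tool_pos: [0.5195, -0.3368, 0.0671]
tool_rot: [-2.181, 0.003, -1.598]
contact_force: [0.8, 0.3, -0.5]
gripper_width: -0.002
```

```bash
python3 look.py wrist w14;  python3 -c "
from h import *
crop(pickle.load(open('w14.pkl','rb')),170,150,360,290,4,'w14c.png')"
```

```text
15.3 [ 0.51954862 -0.33683209  0.06705994] [-2.18148612  0.00258316 -1.59812317] -0.0022203765521587697 [ 0.77132827  0.28353494 -0.49961369]
```

View pics/w14c.png

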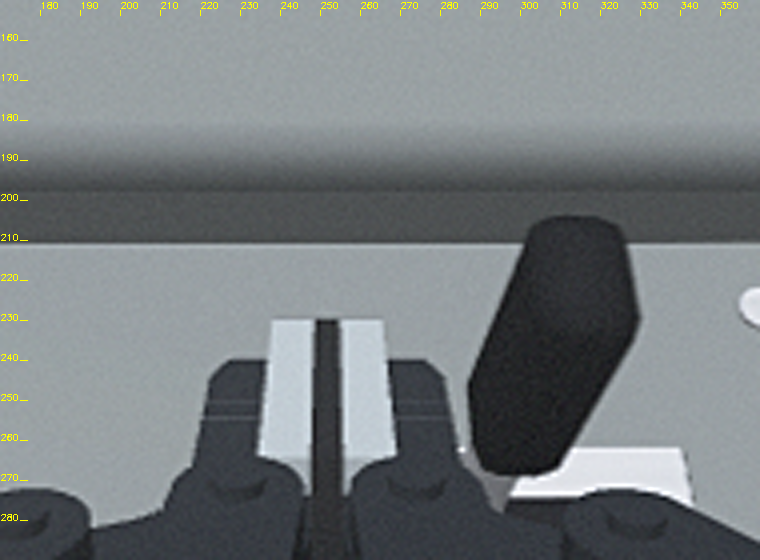

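apply_moves(commands=[{"claw": 1, "dp": [-33, 1, 23], "rot": [0, 0, 0]}, {"claw": 1, "dp": [-70, 2, 50], "rot": [0, 0, 0]}, {"claw": 1, "dp": [-110, 3, 78], "rot": [0, 0, 0]}, {"claw": 1, "dp": [-120, 3, 130], "rot": [0, 0, 0]}, {"claw": 1, "dp": [-120, 3, 190], "rot": [0, 0, 0]}, {"claw": 1, "dp": [-120, 3, 190], "rot": [0, 0, 0]}])

```text
clock: 16.1
tool_pos: [0.3998, -0.3339, 0.2609]
tool_rot: [-2.18, -0.005, -1.597]
contact_force: [0.9, -0.5, -1.4]
gripper_width: 0.002
```

```bash
python3 look.py wrist w15;python3 look.py scene s15;python3 - <<'E'
from rot import *
from plant import status
s=status.observe()
R0=R.from_euler('xyz',s["tool_rot"]); T=R.from_euler('xyz',[np.pi,0,0])
rv=(T*R0.inv()).as_rotvec(True);print(rv,np.linalg.norm(rv),s["joint_positions"])
from h import *
crop(pickle.load(open('w15.pkl','rb')),130,130,390,300,3,'w15c.png')
crop(pickle.load(open('s15.pkl','rb')),180,140,410,290,3,'s15c.png')
E
```

```text
16.1 [ 0.39979645 -0.33387333  0.26087914] [-2.17968559 -0.00503601 -1.59741651] 0.0018047433050062812 [ 0.91334509 -0.54994528 -1.36528467]
16.15 [ 0.39965098 -0.33307256  0.2583281 ] [-2.18098388e+00 -6.89631487e-04 -1.59714267e+00] 0.0022137380524763104 [-0.16559422  0.0208571  -0.28318555]
[-42.58042145  43.49524962  83.81585111] 103.58583845738058 [-1.41183766  0.0410378   2.02226953  1.07577103  1.15617519 -0.32517473]
```

View pics/w15c.png

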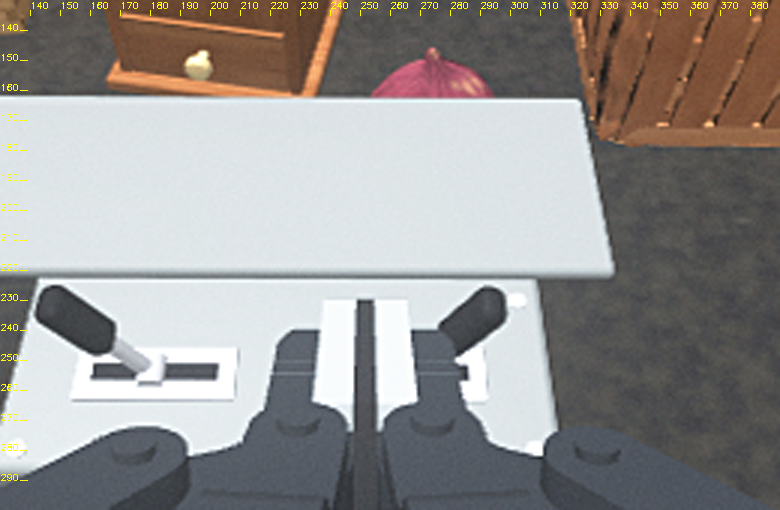

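View pics/s15c.png

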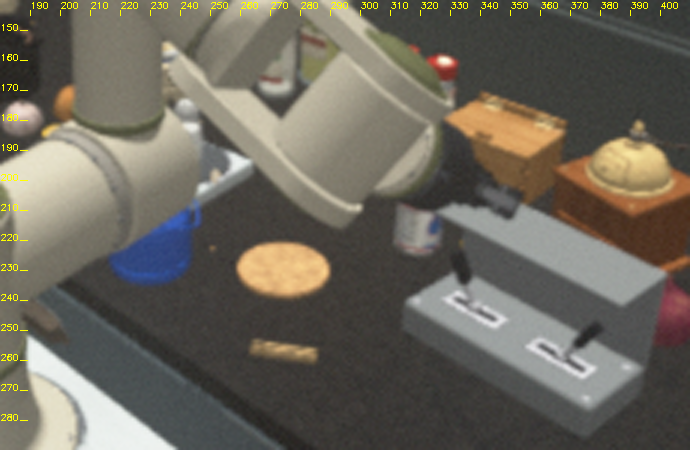

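apply_moves(commands=[{"claw": 0, "dp": [0, 20, 50], "rot": [0, 0, 0]}, {"claw": 0, "dp": [0, 50, 100], "rot": [-4, 4, 8]}, {"claw": 0, "dp": [10, 90, 130], "rot": [-8, 8, 16]}, {"claw": 0, "dp": [20, 140, 140], "rot": [-12, 12, 23]}, {"claw": 0, "dp": [30, 190, 140], "rot": [-16, 16, 31]}, {"claw": 0, "dp": [40, 240, 140], "rot": [-20, 20, 39]}, {"claw": 0, "dp": [50, 290, 140], "rot": [-23.5, 24, 46.5]}, {"claw": 0, "dp": [60, 340, 140], "rot": [-27.5, 28, 54]}, {"claw": 0, "dp": [70, 390, 140], "rot": [-31, 32, 61.5]}, {"claw": 0, "dp": [80, 440, 140], "rot": [-35, 36, 69]}, {"claw": 0, "dp": [90, 490, 140], "rot": [-39, 40, 76.5]}, {"claw": 0, "dp": [100, 540, 120], "rot": [-42.6, 43.5, 83.8]}, {"claw": 0, "dp": [104, 566, 90], "rot": [-42.6, 43.5, 83.8]}, {"claw": 0, "dp": [104, 566, 90], "rot": [-42.6, 43.5, 83.8]}, {"claw": 0, "dp": [104, 566, 90], "rot": [-42.6, 43.5, 83.8]}, {"claw": 0, "dp": [104, 566, 90], "rot": [-42.6, 43.5, 83.8]}])

```text
clock: 18.2
tool_pos: [0.5038, 0.232, 0.348]
tool_rot: [-3.141, -0.002, -0.002]
contact_force: [-0.8, 0.2, 0.6]
gripper_width: 0.999
```

```bash
python3 look.py wrist w16; python3 -c "
from plant import status
print(status.observe()['joint_positions'])"
```

```text
18.2 [0.50378261 0.23195993 0.34801522] [-3.14149012e+00 -1.87957766e-03 -1.92081836e-03] 0.9988845656090787 [-0.80531583  0.24883087  0.57912283]
[ 2.20489549e-01  3.30789747e-01  1.11290282e+00 -2.81392999e-04
  1.69598874e+00  2.22378467e-01]
```

View pics/w16.png

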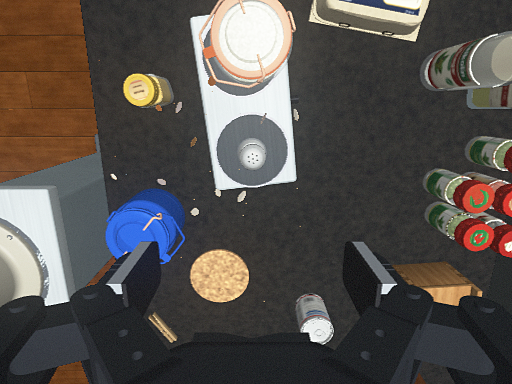

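```bash
python3 - <<'E'
from h import *
d=pickle.load(open("w16.pkl","rb"))
crop(d,190,100,310,200,6,'w16c.png'); 
print(d["cam_to_world"])
for z in(.348,.33,.124,.034): print(z,proj(d,(.5038,.232,z)))
for xx in(-.0425,.0425):
  for t in(-.035,-.02,0,.014): print(xx,t,proj(d,(.5038+xx,.232,.348-t)))
i=d["color"];hsv=cv2.cvtColor(i,cv2.COLOR_RGB2HSV)
print('mat',at(d,219.5,275.5,.008))
E
```

```text
[[ 0.99999728  0.00164954 -0.00165128  0.50335794]
 [-0.00113247  0.96152808  0.27470433  0.30209617]
 [ 0.00204089 -0.27470171  0.96152733  0.51513743]
 [ 0.          0.          0.          1.        ]]
0.348 [251.54240249 228.24696049]
0.33 [251.45784042 217.28404684]
0.124 [251.01730784 160.17190918]
0.034 [250.93851712 149.95721281]
-0.0425 -0.035 [162.11784241 257.16787367]
-0.0425 -0.02 [170.05907047 243.35419652]
-0.0425 0 [178.66657441 228.38153996]
-0.0425 0.014 [183.67309335 219.67275641]
0.0425 -0.035 [341.32439819 256.80936079]
0.0425 -0.02 [333.18514309 243.03989713]
0.0425 0 [324.36141468 228.11248594]
0.0425 0.014 [319.22837213 219.42873761]
mat [ 0.44521865 -0.00479392  0.008     ]
```

View pics/w16c.png

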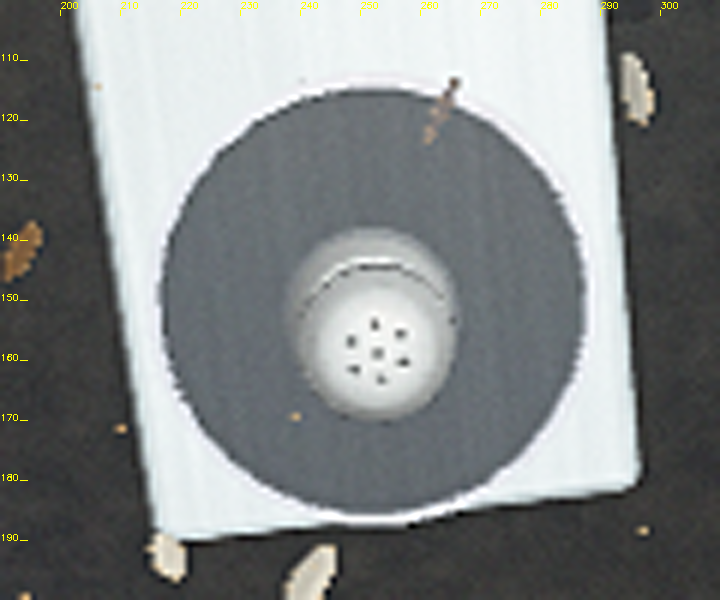

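apply_moves(commands=[{"claw": 0, "dp": [2, 2, -50], "rot": [0, 0, 0]}, {"claw": 0, "dp": [2, 2, -100], "rot": [0, 0, 0]}, {"claw": 0, "dp": [2, 2, -150], "rot": [0, 0, 0]}, {"claw": 0, "dp": [2, 2, -200], "rot": [0, 0, 0]}, {"claw": 0, "dp": [2, 2, -240], "rot": [0, 0, 0]}, {"claw": 0, "dp": [2, 2, -265], "rot": [0, 0, 0]}, {"claw": 0, "dp": [2, 2, -278], "rot": [0, 0, 0]}, {"claw": 0, "dp": [2, 2, -278], "rot": [0, 0, 0]}, {"claw": 0, "dp": [2, 2, -278], "rot": [0, 0, 0]}])

```text
clock: 19.38
tool_pos: [0.5063, 0.235, 0.0703]
tool_rot: [-3.141, -0.003, -0.001]
contact_force: [0.2, -0.4, -0.4]
gripper_width: 1.002
```

```bash
python3 look.py wrist w17; python3 look.py scene s17; python3 -c "
from h import *
crop(pickle.load(open('s17.pkl','rb')),190,120,290,220,6,'s17c.png')"
```

```text
19.375 [0.50631385 0.23496246 0.07030892] [-3.14129167e+00 -2.54116338e-03 -8.01194226e-04] 1.001798679459511 [ 0.2173104  -0.39110491 -0.44146723]
19.425 [0.50623749 0.23498646 0.07025204] [-3.14130277e+00 -2.44303556e-03 -7.81772938e-04] 0.999746020633815 [ 0.2137113  -0.0254371   0.11013416]
```

View pics/w17.png

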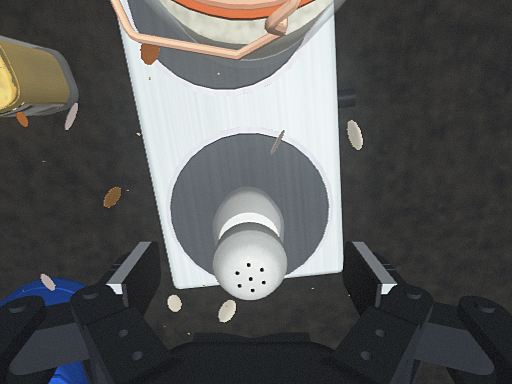

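View pics/s17c.png

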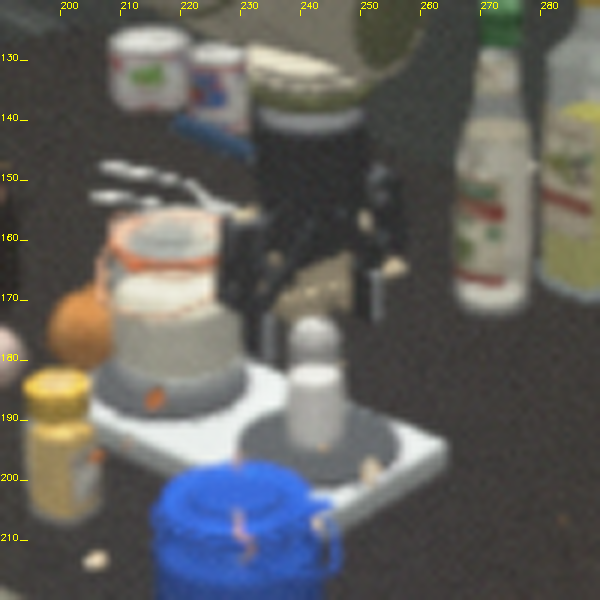

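apply_moves(commands=[{"claw": 0, "dp": [0, 0, -15], "rot": [0, 0, 0]}, {"claw": 0, "dp": [0, 0, -26], "rot": [0, 0, 0]}, {"claw": 0, "dp": [0, 0, -32], "rot": [0, 0, 0]}, {"claw": 0, "dp": [0, 0, -32], "rot": [0, 0, 0]}, {"claw": 0, "dp": [0, 0, -32], "rot": [0, 0, 0]}])

```text
clock: 20.1
tool_pos: [0.5058, 0.2349, 0.0373]
tool_rot: [3.141, -0.001, -0.001]
contact_force: [0.2, 1.1, -0.2]
gripper_width: 1.0
```

```bash
python3 look.py wrist w18; python3 look.py scene s18; python3 -c "
from h import *
crop(pickle.load(open('s18.pkl','rb')),190,120,290,220,6,'s18c.png')"
```

```text
20.1 [0.50575864 0.23493822 0.03726313] [ 3.14147026e+00 -8.45886851e-04 -6.60758220e-04] 1.0000984741503975 [ 0.21084756  1.08882517 -0.21084732]
20.15 [0.50578875 0.23495472 0.0373336 ] [ 3.14151201e+00 -9.96063616e-04 -6.50707610e-04] 1.0036085309817717 [ 0.38619235  0.26077189 -0.47428022]
```

View pics/w18.png

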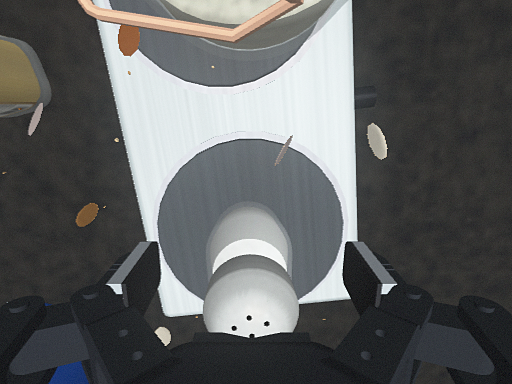

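View pics/s18c.png

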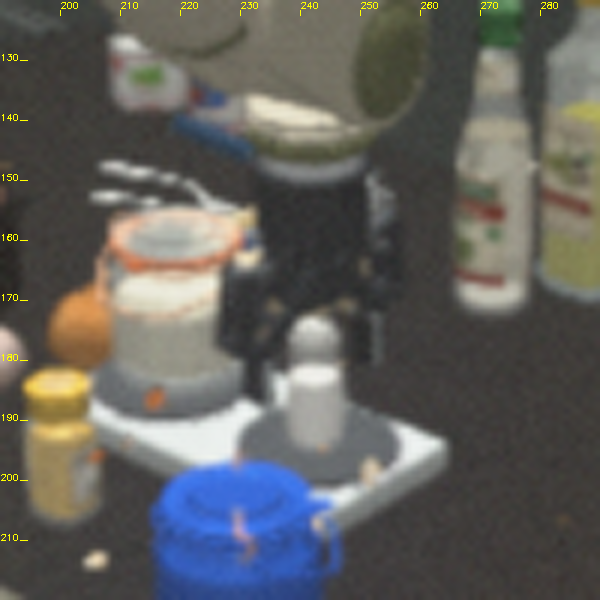

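apply_moves(commands=[{"claw": 1, "dp": [0, 0, 0], "rot": [0, 0, 0]}, {"claw": 1, "dp": [0, 0, 0], "rot": [0, 0, 0]}, {"claw": 1, "dp": [0, 0, 0], "rot": [0, 0, 0]}, {"claw": 1, "dp": [0, 0, 0], "rot": [0, 0, 0]}, {"claw": 1, "dp": [0, 0, 0], "rot": [0, 0, 0]}, {"claw": 1, "dp": [0, 0, 0], "rot": [0, 0, 0]}])

```text
clock: 20.95
tool_pos: [0.5058, 0.235, 0.0377]
tool_rot: [3.142, -0.001, -0.001]
contact_force: [-2.1, 0.7, 5.8]
gripper_width: 0.453
```

```bash
python3 look.py wrist w19; python3 look.py scene s19; python3 -c "
from h import *
crop(pickle.load(open('s19.pkl','rb')),190,120,290,220,6,'s19c.png')"
```

```text
20.95 [0.50577784 0.2349576  0.03770267] [ 3.14153279e+00 -1.07279467e-03 -6.42839429e-04] 0.45301984539221174 [-2.12186894  0.65843755  5.77432584]
21.0 [0.50578189 0.23497497 0.03771925] [ 3.14155204e+00 -1.06884518e-03 -5.93013476e-04] 0.45468919932152874 [-2.33034403 -0.57772141  5.73404149]
```

View pics/w19.png

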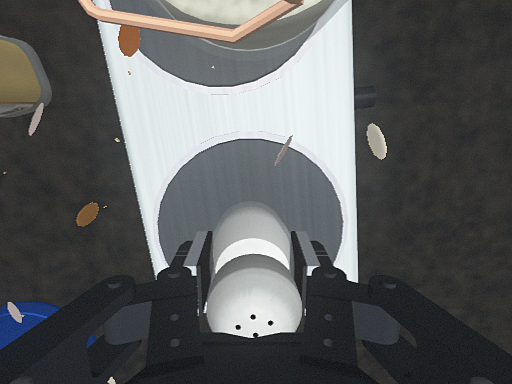

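View pics/s19c.png

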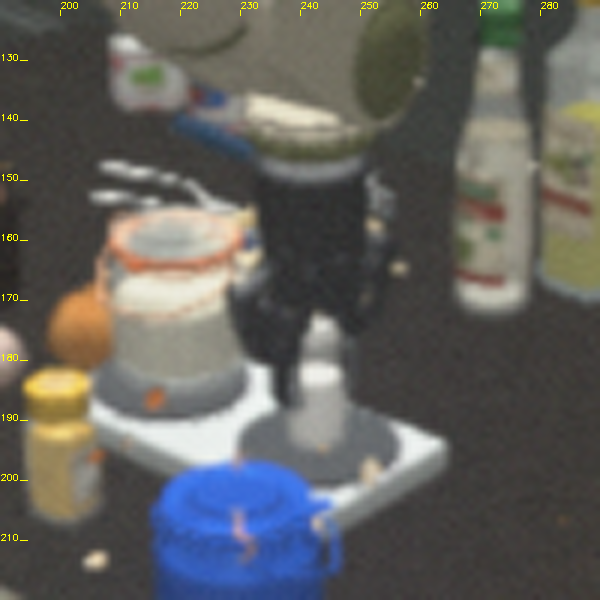

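apply_moves(commands=[{"claw": 1, "dp": [0, 0, 8], "rot": [0, 0, 0]}, {"claw": 1, "dp": [0, 0, 20], "rot": [0, 0, 0]}, {"claw": 1, "dp": [0, 0, 40], "rot": [0, 0, 0]}, {"claw": 1, "dp": [0, 0, 60], "rot": [0, 0, 0]}, {"claw": 1, "dp": [0, 0, 60], "rot": [0, 0, 0]}, {"claw": 1, "dp": [0, 0, 60], "rot": [0, 0, 0]}])

```text
clock: 21.8
tool_pos: [0.5052, 0.2348, 0.0965]
tool_rot: [3.141, 0.0, -0.001]
contact_force: [0.3, -0.2, -1.4]
gripper_width: 0.453
```

```bash
python3 look.py wrist w20; python3 look.py scene s20; python3 -c "
from h import *
crop(pickle.load(open('s20.pkl','rb')),190,100,300,220,6,'s20c.png')"
```

```text
21.8 [0.50521314 0.23480078 0.09650021] [ 3.14119434e+00  4.50354559e-04 -6.95491990e-04] 0.4525206457321479 [ 0.32993308 -0.16795387 -1.42751548]
21.85 [0.50509556 0.234786   0.09622786] [ 3.14105860e+00  1.05010584e-03 -6.76912185e-04] 0.451571154123619 [-0.07880173  0.20428571 -0.56361604]
```

View pics/w20.png

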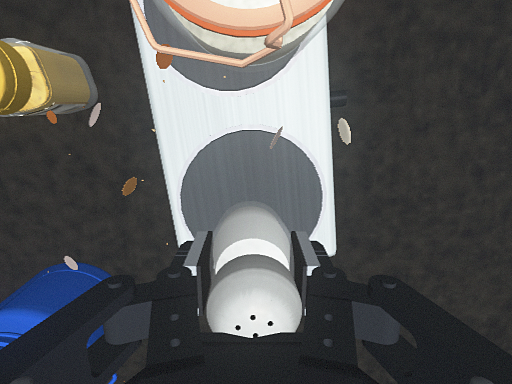

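View pics/s20c.png

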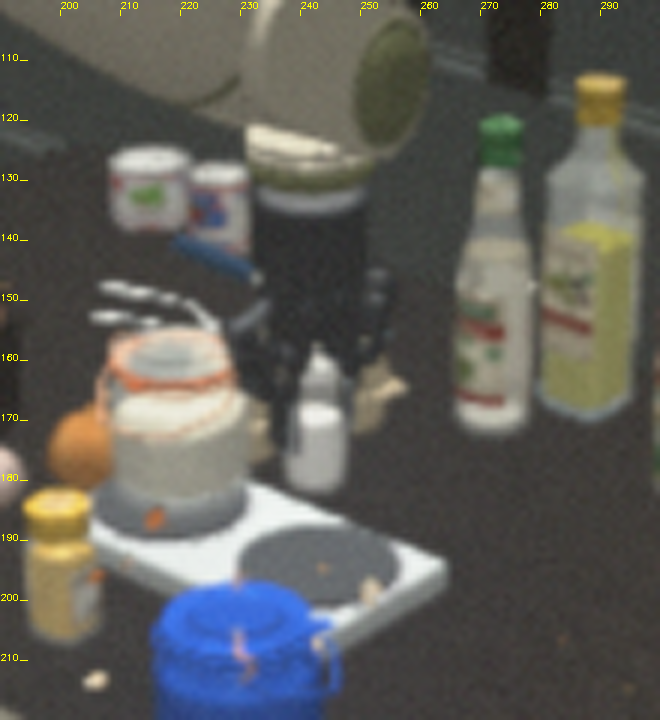

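apply_moves(commands=[{"claw": 1, "dp": [0, 0, 30], "rot": [0, 0, 0]}, {"claw": 1, "dp": [-5, -20, 50], "rot": [0, 0, 0]}, {"claw": 1, "dp": [-15, -60, 50], "rot": [0, 0, 0]}, {"claw": 1, "dp": [-25, -100, 50], "rot": [0, 0, 0]}, {"claw": 1, "dp": [-36, -140, 50], "rot": [0, 0, 0]}, {"claw": 1, "dp": [-46, -180, 50], "rot": [0, 0, 0]}, {"claw": 1, "dp": [-55, -215, 30], "rot": [0, 0, 0]}, {"claw": 1, "dp": [-61, -240, 0], "rot": [0, 0, 0]}, {"claw": 1, "dp": [-61, -240, -30], "rot": [0, 0, 0]}, {"claw": 1, "dp": [-61, -240, -45], "rot": [0, 0, 0]}, {"claw": 1, "dp": [-61, -240, -45], "rot": [0, 0, 0]}, {"claw": 1, "dp": [-61, -240, -45], "rot": [0, 0, 0]}])

```text
clock: 23.4
tool_pos: [0.4449, -0.0051, 0.0525]
tool_rot: [3.141, -0.001, -0.001]
contact_force: [-0.5, -0.0, -0.5]
gripper_width: 0.448
```

```bash
python3 look.py wrist w21; python3 look.py scene s21; python3 -c "
from h import *
crop(pickle.load(open('s21.pkl','rb')),220,160,330,260,6,'s21c.png')"
```

```text
23.4 [ 0.44486089 -0.00514186  0.052476  ] [ 3.14118849e+00 -9.41580226e-04 -5.48168877e-04] 0.4479824956221471 [-0.45561188 -0.023381   -0.5174154 ]
23.45 [ 0.44496811 -0.0051595   0.05263635] [ 3.14106946e+00 -1.44450051e-03 -5.45625487e-04] 0.4533714840888167 [ 0.32864512 -0.17774235 -0.43328241]
```

View pics/w21.png

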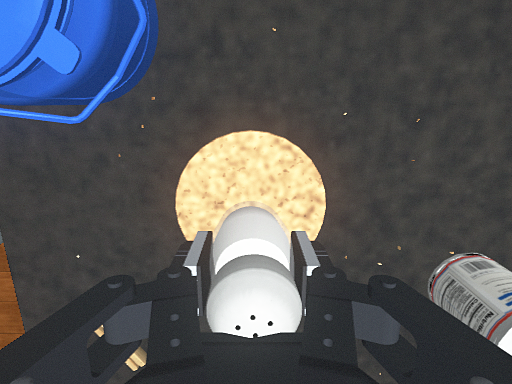

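View pics/s21c.png

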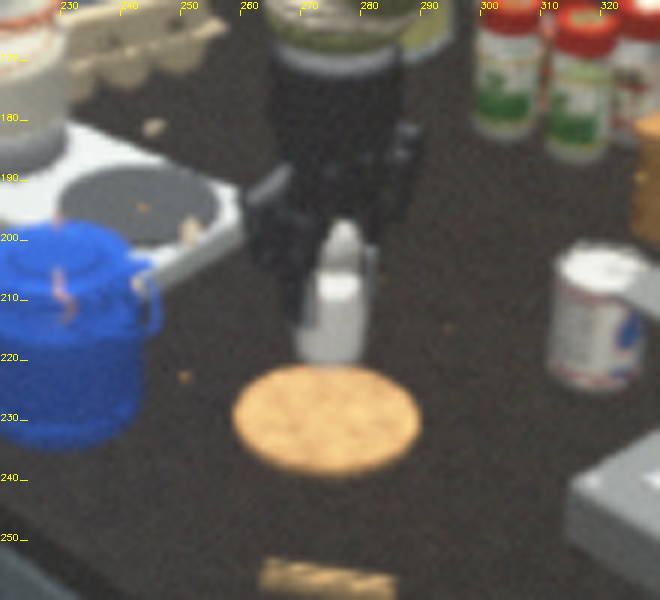

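apply_moves(commands=[{"claw": 1, "dp": [0, 0, -18], "rot": [0, 0, 0]}, {"claw": 1, "dp": [0, 0, -30], "rot": [0, 0, 0]}, {"claw": 1, "dp": [0, 0, -36], "rot": [0, 0, 0]}, {"claw": 1, "dp": [0, 0, -39], "rot": [0, 0, 0]}, {"claw": 1, "dp": [0, 0, -39], "rot": [0, 0, 0]}, {"claw": 1, "dp": [0, 0, -39], "rot": [0, 0, 0]}])

```text
clock: 24.25
tool_pos: [0.4448, -0.0052, 0.0133]
tool_rot: [3.141, -0.001, -0.001]
contact_force: [-0.7, -0.1, -0.3]
gripper_width: 0.452
```

```bash
python3 look.py wrist w22; python3 look.py scene s22; python3 -c "
from h import *
crop(pickle.load(open('s22.pkl','rb')),220,160,330,260,6,'s22c.png')"
```

```text
24.25 [ 0.44480745 -0.00518466  0.01333602] [ 3.14120651e+00 -1.03702111e-03 -7.16907064e-04] 0.4523029841520989 [-0.71380121 -0.08439214 -0.32611747]
24.3 [ 0.44476888 -0.00518602  0.0133061 ] [ 3.14117831e+00 -9.31996707e-04 -6.32354614e-04] 0.44880602499040917 [-0.46758786  0.2083382  -0.61597541]
```

View pics/s22c.png

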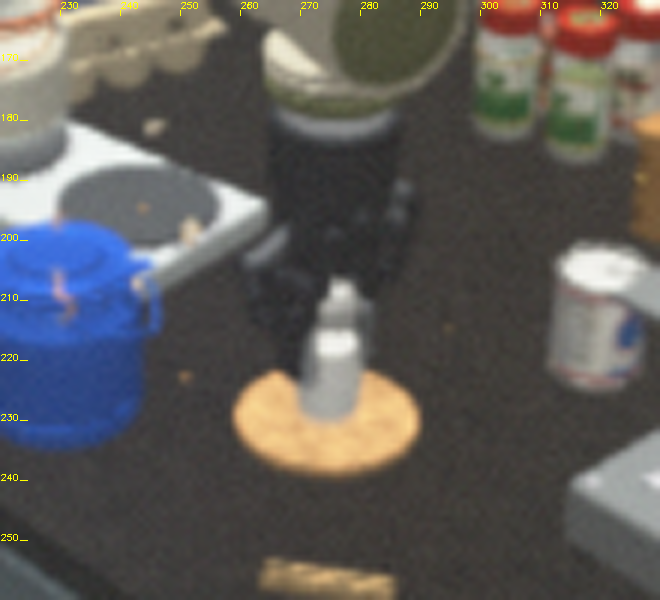

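Not yet touching; lower in 1 mm steps.

apply_moves(commands=[{"claw": 1, "dp": [0, 0, -1], "rot": [0, 0, 0]}, {"claw": 1, "dp": [0, 0, -2], "rot": [0, 0, 0]}, {"claw": 1, "dp": [0, 0, -2], "rot": [0, 0, 0]}])

```text
clock: 24.72
tool_pos: [0.4447, -0.0051, 0.0117]
tool_rot: [3.141, -0.001, -0.001]
contact_force: [-2.1, 0.8, 9.9]
gripper_width: 0.453
```

apply_moves(commands=[{"claw": 0.45, "dp": [0, 0, 0.5], "rot": [0, 0, 0]}, {"claw": 0.3, "dp": [0, 0, 0.5], "rot": [0, 0, 0]}, {"claw": 0, "dp": [0, 0, 0.5], "rot": [0, 0, 0]}, {"claw": 0, "dp": [0, 0, 0.5], "rot": [0, 0, 0]}, {"claw": 0, "dp": [0, 0, 0.5], "rot": [0, 0, 0]}, {"claw": 0, "dp": [0, 0, 0.5], "rot": [0, 0, 0]}])

```text
clock: 25.48
tool_pos: [0.4446, -0.0051, 0.0115]
tool_rot: [3.141, -0.0, -0.001]
contact_force: [-0.3, -1.2, -0.3]
gripper_width: 1.003
```

```bash
python3 look.py wrist w23
```

```text
25.475 [ 0.44457207 -0.00512348  0.01151709] [ 3.14137289e+00 -3.85753336e-04 -6.95035513e-04] 1.002771326710047 [-0.33636922 -1.15990888 -0.27689481]
```

View pics/w23.png

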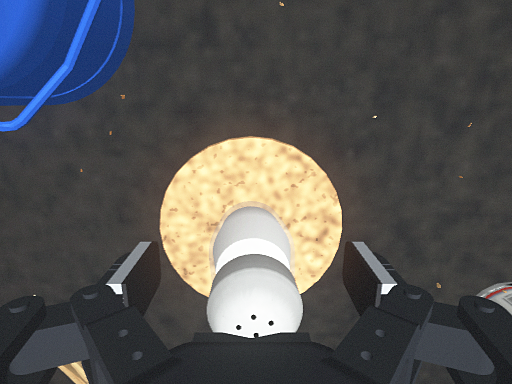

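Released cleanly: the shaker stands within the mat and both pads are clear of it. I'll go straight up.

apply_moves(commands=[{"claw": 0, "dp": [0, 0, 15], "rot": [0, 0, 0]}, {"claw": 0, "dp": [0, 0, 40], "rot": [0, 0, 0]}, {"claw": 0, "dp": [0, 0, 80], "rot": [0, 0, 0]}, {"claw": 0, "dp": [0, 0, 130], "rot": [0, 0, 0]}, {"claw": 0, "dp": [0, 0, 180], "rot": [0, 0, 0]}, {"claw": 0, "dp": [0, 0, 230], "rot": [0, 0, 0]}, {"claw": 0, "dp": [0, 0, 280], "rot": [0, 0, 0]}, {"claw": 0, "dp": [0, 0, 280], "rot": [0, 0, 0]}, {"claw": 0, "dp": [0, 0, 280], "rot": [0, 0, 0]}, {"claw": 0, "dp": [0, 0, 280], "rot": [0, 0, 0]}])

```text
clock: 26.78
tool_pos: [0.4441, -0.005, 0.2902]
tool_rot: [-3.141, 0.002, -0.001]
contact_force: [0.1, -0.8, 0.2]
gripper_width: 1.003
```

```bash
python3 look.py wrist w24; python3 look.py scene s24; python3 - <<'E'
from h import *
d=pickle.load(open('w24.pkl','rb'))
crop(pickle.load(open('s24.pkl','rb')),180,140,410,290,3,'s24c.png')
i=d["color"];hsv=cv2.cvtColor(i,cv2.COLOR_RGB2HSV)
E
```

```text
26.775 [ 0.44410699 -0.00500481  0.29020363] [-3.14105431e+00  2.19755860e-03 -7.52544637e-04] 1.0027804160249167 [ 0.14605678 -0.76999347  0.24895846]
26.825 [ 0.44418382 -0.00501943  0.29039003] [-3.14117002e+00  1.92195242e-03 -7.11128187e-04] 1.0019066804206471 [-0.04069797 -0.31249091  0.44129278]
```

View pics/w24.png

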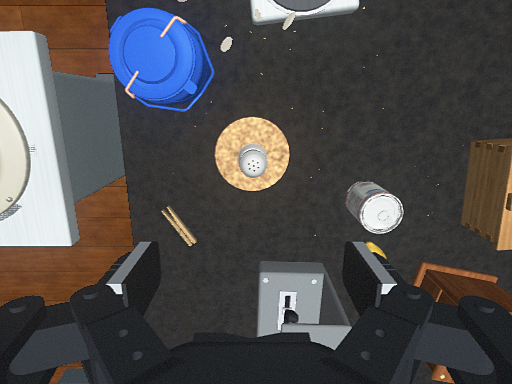

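View pics/s24c.png

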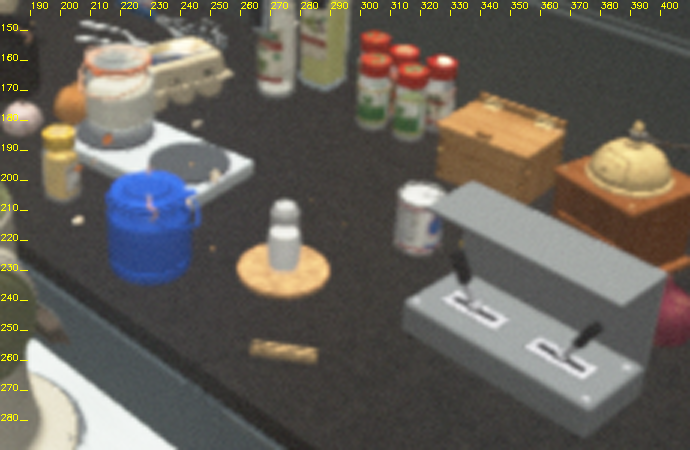

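```bash
python3 -c "
from h import *
d=pickle.load(open('w24.pkl','rb'))
print('mat',at(d,252,154,.008),'shaker top',at(d,253.5,165.5,.098))
from plant import workorder
print(workorder.finish_job())"
```

```text
mat [ 0.44449368 -0.00616596  0.008     ] shaker top [ 0.44623603 -0.00557319  0.098     ]
the job is handed in; nothing more can be done
None
```

The shaker was on the right plate, so I flipped the right handle off. I then lifted the shaker off, stood it on the cork mat and handed the job in at about 27 s.

**Last checks, from the final pictures:**
- **Handles:** the right handle leans to its off side and the left one is still on.
- **Shaker:** it stands upright about 2 mm from the mat's centre, well within the edge.
- **Other things:** the clip-top jar, the tin and the yellow-capped jar look where they were at the start. I checked them only by eye. The lemon stands mostly hidden, with only a sliver of it in the final wrist picture, so I could not check it fully.
- **Arm:** the gripper is open, about 0.2 m above the shaker, and touching nothing.

**What disagreed:**
- **Fingertip position:** in the pictures the fingertips stood about 20 mm behind the reported TCP when shut and about 37 mm behind when open. The interface text puts them 14 mm ahead.
- **Effect on the handle:** because of that, my first three sideways pushes passed in front of the handle without touching it. The fourth, about 20 mm deeper, flipped it.
- **Effect on the grasp:** I set the grasp height from the pictures instead of the stated offset.
- **Gripper opening:** when holding the shaker it read about 0.45, or 38 mm, though the body is given as 44 mm. The grip held all the same.

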